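# Reload the candle rack and lock its keeper bar

### The arm

A 6-joint arm with a two-finger parallel gripper is mounted at the origin on the work surface. World frame = base frame: x ahead of the robot, y to its left, z up, the work surface at z = 0. Lengths are in m, angles in degrees, forces in N, time in s.
With the tool pointing down it reaches from about 0.375 to 0.975 m from the base axis. Payload 3.8 kg.
Tool frame: the origin (TCP) lies between the finger pads; the fingertips stand 22 mm ahead of it and the grasp point (between the pads) lies 3 mm ahead of it; z points along the fingers, y is the direction in which the jaws open and shut (so a half turn about z gives the same grasp; the last joint's range is limited). The gripper opens to 85 mm and grips with 20 to 120 N. Pads are 22 mm wide; open, the fingers measure 114 mm over their backs; the gripper's body (76 mm by 85 mm) begins 54 mm behind the grasp point. The pads swing forward as they close: fully open they stand 13 mm farther back than shut.
Start: joints at [-78.203, 15.12, 91.902, -0, 72.978, -2.114], TCP at [0.162, -0.655, 0.253] pointing down, gripper open.
Joint ranges: [-150.88, 150.88], [-54.13, 125.18], [17.81, 147.31], [-75.09, 255.09], [0, 152.58], [-146.25, 146.25]. Speed limits (degrees/s): [147.25, 147.25, 180, 180, 180, 180].

### API

Orientations are given as a 3x3 rotation matrix whose columns are the frame's x, y, z axes.
In Python, from rig import ctrl gives the robot as it stands.
- The arm moves only by the tool carry_out, never from a script. Its arguments are lists of equal length, an entry for each row: "rot": the turn, a rotation vector about the world's x, y, z in degrees, a list of three; "translation": the shift along the world's x, y, z in m, a list of three; "gripper": the gripper's target within -1 to 1 (shut at 1, half-way at 0, fully open at -1). In form: {"rot": [[ax, ay, az], ...], "translation": [[dx, dy, dz], ...], "gripper": [gripper, ...]}. A call has 1 to 20 rows; each row shifts and turns the commanded pose from where the row before left it; what a row does not reach is not made up. A row lasts 1/10 s, in which the tool goes at most 50 mm and 8.59 degrees, less where a joint would pass 70% of its speed; a pose out of reach is approached as far as the arm can. A call is refused whole if a number of a shift passes 0.05 or a number of a turn 8.59, either way. A call with a gripper value outside its range is refused whole. The fingers move at their own pace and stop on an object; "squeeze" is the grip in N (left out, the last holds). Time passes only in rows, so rows that do not move let the fingers close. It gives the time, the measured TCP pose, the force and the opening at its end, in the units of the state.
- ctrl.observe(): the state, without advancing time (a new reading comes with each control period).
- ctrl.capture(name): name is "scene" or "top" or "wrist"; returns (picture, depth): 400x640x3 uint8, red, green, blue; 400x640 float32, m along the optical axis (not along the pixel's ray), 0 where there is no reading.
- ctrl.camera_info(name): a dict with "intrinsics" (3x3 intrinsics, pixels), "world_from_camera" (4x4, takes a point from camera to world coordinates). Camera axes: x right, y down, z forward; pixel columns grow to the right and rows downward; lengths in m; the calibration is good to about 2 mm. A picture is of the moment at which its call begins: read the wrist's pose just before it. camera_info takes no time and is no camera call; for the wrist camera it gives the pose at the moment of the call.
- ctrl.close_job(): hands the job in, once; it reports no verdict.
Trained networks look in the newest picture that a camera, given by its name, has taken for a name from the list of things; names that differ only in an ending like _2 or _b are one class to them, and where a whole thing is asked for, a point or a joint stands for the part that bears it (a point fixed in the world has none). Each returns a list of dicts, best first, with "p" (0 to 1); they miss things now and then, are a little off and sometimes report something else, mostly with a low value. They report only what shows in the picture. A call takes as long as a camera call. They do not tell look-alikes from the thing itself.
- ctrl.find_in(camera, query): "centre" ([column, row] in pixels, amid what is visible of it).
The state is a dict: "clock": time; "joint_positions": joint angles; "qd": joint speeds; "joint_efforts": joint torques, N m; "position": TCP position; "orientation": TCP orientation; "force": force on the tool from outside, world axes, zero at the start; "ft_torque": the same for the moment, N m; "opening": finger opening in m.
Only numpy, scipy, OpenCV 4.12 (cv2) and the standard library are available. Lean on these libraries where they do the work, as an engineer would, in place of code of your own. Each camera call takes 0.05 s, during which the arm holds its last target. There are 200 camera calls.

### The job

Take the burnt-out low stubs out of the candle rack and stand them on the bamboo fan trivet, then stand every fresh tall candle upright in a well of the rack, one to a well and fully down. When they are all in, gently swing the keeper bar over them and press it down until it snaps fully shut, and after that swing the hook over the bar's end until it lies fully home; leave the other things on the table where they are and standing.

Things in the scene. Friction and masses are not known exactly. Their poses are not given: they have to be found in the camera images.
- candle0: Fresh candle: a plain steel tin cup full of pale wax, 45 mm diameter, 60 mm tall, about 110 g with a heavy bottom, standing loose on the table in front of the rack. Between three and five of the five are there. Origin: centre of its underside; z up.
- candle1: Fresh candle: a plain steel tin cup full of pale wax, 45 mm diameter, 60 mm tall, about 110 g with a heavy bottom, standing loose on the table in front of the rack. Between three and five of the five are there. Origin: centre of its underside; z up.
- candle2: Fresh candle: a plain steel tin cup full of pale wax, 45 mm diameter, 60 mm tall, about 110 g with a heavy bottom, standing loose on the table in front of the rack. Between three and five of the five are there. Origin: centre of its underside; z up.
- candle3: Fresh candle: a plain steel tin cup full of pale wax, 45 mm diameter, 60 mm tall, about 110 g with a heavy bottom, standing loose on the table in front of the rack. Between three and five of the five are there. Origin: centre of its underside; z up.
- candle4: Fresh candle: a plain steel tin cup full of pale wax, 45 mm diameter, 60 mm tall, about 110 g with a heavy bottom, standing loose on the table in front of the rack. Between three and five of the five are there. Origin: centre of its underside; z up.
- stub0: Burnt-out stub: a low steel tin cup with a blackened top, same 45 mm diameter but only 36 mm tall, about 40 g, standing in one of the rack's wells at the start. There is one or there are both. Origin: centre of its underside; z up.
- stub1: Burnt-out stub: a low steel tin cup with a blackened top, same 45 mm diameter but only 36 mm tall, about 40 g, standing in one of the rack's wells at the start. There is one or there are both. Origin: centre of its underside; z up.
- well0 (a point): Well 0 of the rack (0 to 4 along the rack's +y): centre of the well's floor, 10 mm above the table. Axes as the rack's. The well is 52 mm square, its walls 5 mm thick and 14 mm high (tops 24 mm above the table); wells are 57 mm apart.
- well1 (a point): Well 1 of the rack (0 to 4 along the rack's +y): centre of the well's floor, 10 mm above the table. Axes as the rack's. The well is 52 mm square, its walls 5 mm thick and 14 mm high (tops 24 mm above the table); wells are 57 mm apart.
- well2 (a point): Well 2 of the rack (0 to 4 along the rack's +y): centre of the well's floor, 10 mm above the table. Axes as the rack's. The well is 52 mm square, its walls 5 mm thick and 14 mm high (tops 24 mm above the table); wells are 57 mm apart.
- well3 (a point): Well 3 of the rack (0 to 4 along the rack's +y): centre of the well's floor, 10 mm above the table. Axes as the rack's. The well is 52 mm square, its walls 5 mm thick and 14 mm high (tops 24 mm above the table); wells are 57 mm apart.
- well4 (a point): Well 4 of the rack (0 to 4 along the rack's +y): centre of the well's floor, 10 mm above the table. Axes as the rack's. The well is 52 mm square, its walls 5 mm thick and 14 mm high (tops 24 mm above the table); wells are 57 mm apart.
- rack: Heavy fixed wooden candle rack, base 100 (x, -36 to 64) by 380 (y) by 10 mm; five wells in a row along y at x=0. Iron posts: hinge posts x 54, y +-164, top 86 mm; saddles for the shut bar x 0, y +-174, top 74; detent housing x 22, y -174, top 96; hook post x -30, y 183, top 96. Origin: centre of the row at table height; x away from the robot, y along the row (to the left), z up.
- keeper_bar (a joint): Keeper bar angle a, rad. 0 = shut, bar lying over the middle of the wells. Grows as it opens, up and then away from the robot. In the rack's frame the bar's centre line is at x = 54 - 54 cos a, z = 80 + 54 sin a (mm). Starts at 1.9 to 2.1, leaning away clear of the wells; stop at 2.2. Stiff hinge: stays where left, 1 to 4 N at the bar moves it. Site bar_mid says more.
- bar_mid (a point): Middle of the keeper bar, moves with it. The bar is a round steel rod 8 mm thick, 368 mm long along the rack's y, with a wooden sleeve 12 mm thick and 70 mm long at this middle, on two 54 mm arms at y = +-156 mm. Shut, its underside is 6 mm over seated candles (sleeve 4 mm). In the last 0.25 rad one end must snap past a sprung brass nose, about 5 N down on the bar; the nose then holds it.
- hook (a joint): Angle b, rad, of the swing hook at the rack's +y end. 0 = home: arm level, pointing in the rack's +x, lying across over the shut bar's end. Grows as it opens, up and then towards the robot. It swings in the plane y = 172 mm about x = -30, z = 90 mm: the ball at its tip is at x = -30 + 47 cos b, z = 90 + 47 sin b. Starts at 1.8 to 2.2, stop at 2.3. Stays where left; 1 to 2 N moves it.
- hook_tip (a point): Centre of the 12 mm ball at the hook's tip (moves with the hook). The hook is a steel arm 8 mm thick, 47 mm from hinge to ball, with a claw that drops behind the shut keeper bar. If the hook is home while the bar is open it blocks the bar.
- trivet_mid (a point): Middle of the fan-shaped bamboo trivet, on its top face, 9 mm above the table; the trivet is fixed. x points to its broad end (the fan reaches 63 mm that way and 100 mm back to its narrow end), y across (about 65 mm to either side here), z up. Nine radial slats with narrow gaps; cups stand on it steadily.
- mill: Dark wooden pepper mill, 42 mm diameter, 90 mm tall, loose, standing among the fresh candles; to be left alone. Origin: centre of its underside; z up.
- hurricane_lamp: Glass hurricane lamp, 112 mm diameter, 200 mm tall; leave alone. Origin: centre of its underside; z up.
- red_dish: Red ceramic dish with shut flap lid, 126 mm diameter, 58 mm tall; leave alone. Origin: centre of its underside; z up.
There are look-alikes about, which are no part of the job. What is shaped like the stub0 but yellow is not meant.

How it is judged (in metres and radians):
On the way, in this order (a step that is already met when the one before it is completed fails the run):
1. every stub stands on the trivet and every fresh candle is down in a well (((horizontal distance between candle0 and well0 below 0.007 m and z of candle0 in the frame of well0 below 0.004 m) or (horizontal distance between candle0 and well1 below 0.007 m and z of candle0 in the frame of well1 below 0.004 m) or (horizontal distance between candle0 and well2 below 0.007 m and z of candle0 in the frame of well2 below 0.004 m) or (horizontal distance between candle0 and well3 below 0.007 m and z of candle0 in the frame of well3 below 0.004 m) or (horizontal distance between candle0 and well4 below 0.007 m and z of candle0 in the frame of well4 below 0.004 m)) and angle between each of candle0, candle1, candle2, candle3, candle4, stub0, stub1's own z axis and vertical below 0.1 rad and ((horizontal distance between candle1 and well0 below 0.007 m and z of candle1 in the frame of well0 below 0.004 m) or (horizontal distance between candle1 and well1 below 0.007 m and z of candle1 in the frame of well1 below 0.004 m) or (horizontal distance between candle1 and well2 below 0.007 m and z of candle1 in the frame of well2 below 0.004 m) or (horizontal distance between candle1 and well3 below 0.007 m and z of candle1 in the frame of well3 below 0.004 m) or (horizontal distance between candle1 and well4 below 0.007 m and z of candle1 in the frame of well4 below 0.004 m)) and ((horizontal distance between candle2 and well0 below 0.007 m and z of candle2 in the frame of well0 below 0.004 m) or (horizontal distance between candle2 and well1 below 0.007 m and z of candle2 in the frame of well1 below 0.004 m) or (horizontal distance between candle2 and well2 below 0.007 m and z of candle2 in the frame of well2 below 0.004 m) or (horizontal distance between candle2 and well3 below 0.007 m and z of candle2 in the frame of well3 below 0.004 m) or (horizontal distance between candle2 and well4 below 0.007 m and z of candle2 in the frame of well4 below 0.004 m)) and ((horizontal distance between candle3 and well0 below 0.007 m and z of candle3 in the frame of well0 below 0.004 m) or (horizontal distance between candle3 and well1 below 0.007 m and z of candle3 in the frame of well1 below 0.004 m) or (horizontal distance between candle3 and well2 below 0.007 m and z of candle3 in the frame of well2 below 0.004 m) or (horizontal distance between candle3 and well3 below 0.007 m and z of candle3 in the frame of well3 below 0.004 m) or (horizontal distance between candle3 and well4 below 0.007 m and z of candle3 in the frame of well4 below 0.004 m)) and ((horizontal distance between candle4 and well0 below 0.007 m and z of candle4 in the frame of well0 below 0.004 m) or (horizontal distance between candle4 and well1 below 0.007 m and z of candle4 in the frame of well1 below 0.004 m) or (horizontal distance between candle4 and well2 below 0.007 m and z of candle4 in the frame of well2 below 0.004 m) or (horizontal distance between candle4 and well3 below 0.007 m and z of candle4 in the frame of well3 below 0.004 m) or (horizontal distance between candle4 and well4 below 0.007 m and z of candle4 in the frame of well4 below 0.004 m)) and horizontal distance between each of stub0, stub1 and trivet_mid below 0.07 m and z of stub0 in the frame of trivet_mid between -0.003 and 0.004 m and z of stub1 in the frame of trivet_mid between -0.003 and 0.004 m), for 0.2 s.
2. after that, the keeper bar is snapped fully shut (value of joint keeper_bar below 0.06 rad), for 0.2 s.
3. after that, the hook is swung fully home over the bar (value of joint each of keeper_bar, hook below 0.06 rad), for 0.2 s.
At the end, for the whole second after the job is handed in: Stubs upright on the trivet (within 70 mm of its middle, undersides on its top within 4 mm); candles upright in wells (within 7 mm of a well centre, 4 mm of its floor); keeper bar and hook each within 0.06 rad of shut; all cups at rest (all of step 1 and all of step 3 and linear speed of each of candle0, candle1, candle2, candle3, candle4, stub0, stub1 below 0.02 m/s); the robot touches nothing.
It fails at once if a bystander is pushed more than 6 cm or knocked over (distance of any of mill, hurricane_lamp, red_dish from where it was at the start of the episode above 0.06 m or angle between any of mill, hurricane_lamp, red_dish's own z axis and vertical above 0.5 rad).
It fails at once if the keeper bar or the hook is forced with more than 60 N (contact force between any of the arm, the fingers and rack above 60 N).
Of candle0, candle1, candle2, candle3, candle4 only 3 to 5 are there at a start; the rules pass over those that are not, and their reading is None.
Of stub0, stub1 only 1 to 2 are there at a start; the rules pass over those that are not, and their reading is None.
At some moment in a run one of candle0, candle1, candle2, candle3, candle4 may be knocked a few centimetres aside while the robot is not near it.
It also fails if it takes over 210 s, if anything falls off the work surface, if the arm or the gripper's body presses on something with over 40 N, if the wrist force passes 120 N, or if a joint passes its speed limit or range.

## Working session

There is one attempt and no reset: what is moved stays moved. The work goes in short steps, Python scripts to look and compute and a tool call to move; the robot and the scene stay as the last step left them, time stands still between calls to the robot, and variables do not carry over. Pictures are saved under pics/ and viewed, about 12 in all and at most 16, crops included, and the job is handed in when it is done.

Besides the shell and the picture viewer there is one more tool, called after "Request:" in YAML: its name, and indented under it one key for each argument. carry_out: Moves the arm, as the interface text tells. Its arguments: {"type":"object","properties":{"rot":{"type":"array"},"translation":{"type":"array"},"gripper":{"type":"array"},"squeeze":{"type":"number"}},"required":["rot","translation","gripper"]}

```bash
mkdir -p pics; ls; cat > h.py <<'E'
import numpy as np, cv2
from rig import ctrl
def cap(n,name=None):
    im,d=ctrl.capture(n); i=ctrl.camera_info(n)
    if name: cv2.imwrite(f'pics/{name}.png',im[:,:,::-1])
    return im,d,np.array(i['intrinsics']),np.array(i['world_from_camera'])
def cloud(d,K,T):
    v,u=np.mgrid[:d.shape[0],:d.shape[1]]
    p=np.stack([(u-K[0,2])/K[0,0]*d,(v-K[1,2])/K[1,1]*d,d],-1)
    P=p@T[:3,:3].T+T[:3,3]; P[d<=0]=np.nan
    return P
def px(K,T,P):
    p=(np.array(P)-T[:3,3])@T[:3,:3]; return p[0]/p[2]*K[0,0]+K[0,2],p[1]/p[2]*K[1,1]+K[1,2]
E
python3 - <<'E'
from h import *
print({k:np.round(v,3).tolist() for k,v in ctrl.observe().items()})
for n in ['top','scene']:
    im,d,K,T=cap(n,n); P=cloud(d,K,T); np.save(n+'.npy',P); print(n,K.tolist(),np.round(T,3).tolist())
    for q in ['candle0','stub0','rack','trivet_mid','mill','bar_mid','hook_tip','red_dish','hurricane_lamp']:
        for r in ctrl.find_in(n,q):
            c=r['centre']; print(q,round(r['p'],2),np.round(c),np.round(P[int(c[1]),int(c[0])],3))
a=cv2.imread('pics/top.png');cv2.imwrite('pics/top.png',cv2.resize(a,(800,500)))
E
```

```text
pics
{'clock': 0.0, 'joint_positions': [-78.204, 15.168, 91.983, 0.001, 72.979, -2.115], 'qd': [0.016, -0.076, -0.004, -0.037, -0.052, 0.064], 'joint_efforts': [0.0, -51.511, -36.731, 0.0, 0.013, -0.0], 'position': [0.162, -0.655, 0.252], 'orientation': [[0.971, 0.24, -0.0], [0.24, -0.971, 0.002], [0.0, -0.002, -1.0]], 'force': [-0.046, 0.743, -0.823], 'ft_torque': [0.004, 0.018, 0.008], 'opening': 0.085}
top [[403.387208003876, 0.0, 321.4526588642138], [0.0, 403.387208003876, 199.00134009103826], [0.0, 0.0, 1.0]] [[0.011, -0.994, 0.106, 0.459], [-1.0, -0.01, 0.015, -0.026], [-0.014, -0.106, -0.994, 1.022], [0.0, 0.0, 0.0, 1.0]]
candle0 0.84 [295. 248.] [0.444 0.05  0.06 ]
candle0 0.7 [249. 251.] [0.436 0.161 0.061]
candle0 0.67 [382. 246.] [ 0.454 -0.153  0.062]
stub0 0.65 [339. 192.] [ 0.58  -0.054  0.047]
stub0 0.5 [356. 138.] [ 0.72  -0.095  0.04 ]
rack 0.96 [315. 184.] [0.606 0.008 0.022]
trivet_mid 0.88 [176. 239.] [0.462 0.356 0.008]
mill 0.75 [336. 257.] [ 0.428 -0.047  0.091]
bar_mid 0.91 [318. 153.] [ 0.66  -0.004  0.134]
bar_mid 0.59 [380. 247.] [ 0.449 -0.151  0.061]
red_
[... 457 characters left out ...]
   0.058]
candle0 0.69 [422. 196.] [0.444 0.178 0.061]
candle0 0.38 [484. 242.] [0.47  0.351 0.007]
stub0 0.87 [268. 254.] [ 0.73  -0.092  0.036]
stub0 0.64 [483. 244.] [0.474 0.349 0.008]
stub0 0.56 [312. 206.] [ 0.575 -0.059  0.046]
rack 0.64 [336. 229.] [0.659 0.04  0.131]
trivet_mid 0.63 [484. 243.] [0.473 0.351 0.007]
mill 0.86 [337. 162.] [ 0.444 -0.051  0.076]
mill 0.7 [336. 230.] [0.657 0.042 0.13 ]
mill 0.66 [177. 161.] [ 0.65  -0.374  0.137]
bar_mid 0.68 [316. 223.] [ 0.66  -0.003  0.132]
bar_mid 0.48 [335. 162.] [ 0.444 -0.054  0.074]
bar_mid 0.38 [302. 159.] [ 0.458 -0.142  0.059]
red_dish 0.72 [485. 302.] [0.639 0.372 0.046]
hurricane_lamp 0.58 [178. 164.] [ 0.649 -0.373  0.126]
```

View pics/top.png

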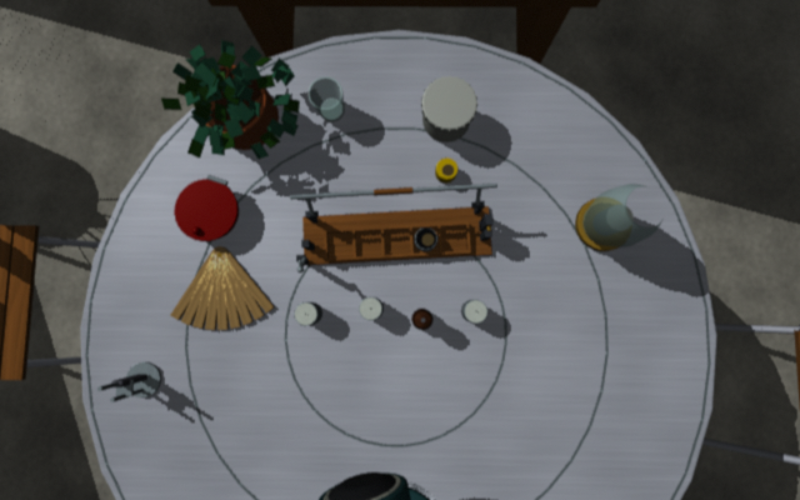

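View pics/scene.png

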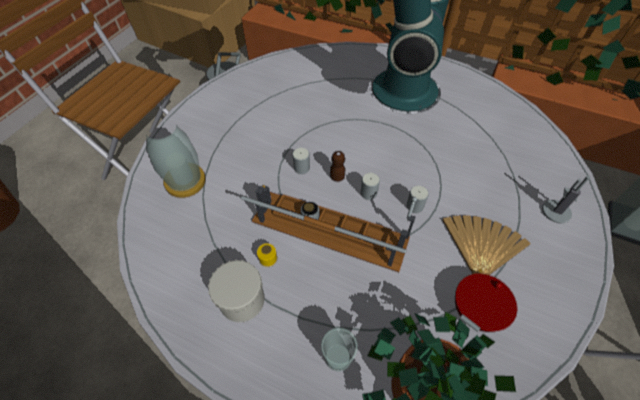

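The top view shows three fresh candles at about (307,314), (371,309) and (475,311), the mill at (422,319), and one stub in the rack at (427,238). The yellow look-alike is behind the rack at (446,170). The trivet's broad end faces the robot.

```bash
python3 - <<'E'
from h import *
for n in ['top','scene']:
    P=np.load(n+'.npy'); im=cv2.imread(f'pics/{n}.png'); im=cv2.resize(im,(640,400)); hsv=cv2.cvtColor(im,cv2.COLOR_BGR2HSV)
    X,Y,Z=P[...,0],P[...,1],P[...,2]
    def comp(m,tag,mn=15):
        k,l,s,c=cv2.connectedComponentsWithStats(m.astype(np.uint8))
        for i in range(1,k):
            if s[i,4]>=mn:
                q=P[l==i]; (cx,cy),r=cv2.minEnclosingCircle(q[:,:2].astype(np.float32))
                print(n,tag,s[i,4],'encl',np.round([cx,cy,r],4),'med',np.round(np.median(q,0),4))
    comp((Z>.055)&(Z<.068)&(X<.53)&(X>.38)&(abs(Y)<.3),'candle')
    comp((Z>.08)&(X<.50)&(X>.38)&(abs(Y)<.2),'mill')
    comp((Z>.038)&(Z<.052)&(X>.54)&(X<.62)&(Y<.0)&(Y>-.12),'stub')
    m=(Z>.005)&(Z<.016)&(X>.5)&(X<.72)&(abs(Y)<.27)
    q=P[m]; print(n,'rack rect',cv2.minAreaRect(q[:,:2].astype(np.float32)*1000))
    m=(Z>.018)&(Z<.03)&(X>.54)&(X<.64)&(abs(Y)<.16); q=P[m]; print('walls',cv2.minAreaRect(q[:,:2].astype(np.float32)*1000))
    m=(Z>.12)&(X>.6)&(X<.72)&(abs(Y)<.25); q=P[m]; print('bar z',np.median(q[:,2]),cv2.minAreaRect(q[:,:2].astype(np.float32)*1000))
    m=(hsv[...,0]>12)&(hsv[...,0]<35)&(hsv[...,1]>60)&(X>.35)&(X<.6)&(Y>.22)&(Y<.5)&(Z>.003)&(Z<.02); q=P[m]; print('trivet',q.mean(0),q.min(0),q.max(0),len(q))
    for x0 in np.arange(.36,.6,.02):
        s=q[abs(q[:,0]-x0)<.01]
        if n=='top' and len(s): print(round(x0,2),s[:,1].min().round(3),s[:,1].max().round(3))
E
```

```text
top candle 280 encl [0.4465 0.0475 0.0224] med [0.4466 0.0473 0.061 ]
top candle 282 encl [ 0.4436 -0.152   0.0224] med [ 0.444  -0.1511  0.061 ]
top candle 281 encl [0.4354 0.1703 0.0225] med [0.4356 0.1697 0.0613]
top mill 163 encl [ 0.4272 -0.0517  0.0168] med [ 0.4275 -0.0514  0.087 ]
top stub 263 encl [ 0.5834 -0.0574  0.0226] med [ 0.5827 -0.0564  0.0471]
top rack rect ((609.8485717773438, 2.177947998046875), (525.6744995117188, 217.35458374023438), 89.92277526855469)
walls ((580.8551025390625, -8.8157958984375), (77.62904357910156, 309.0451354980469), 7.378990173339844)
bar z 0.1323160762387306 ((656.10205078125, 4.6866302490234375), (15.263554573059082, 372.2746887207031), 3.955594778060913)
trivet [0.47016189 0.35163205 0.00946   ] [0.40249192 0.24652418 0.00311337] [0.56603979 0.44961972 0.01589881] 3099
0.4 0.314 0.405
0.42 0.269 0.45
0.44 0.247 0.449
0.46 0.249 0.438
0.48 0.266 0.426
0.5 0.285 0.416
0.52 0.302 0.403
0.54 0.318 0.392
0.56 0.336 0.379
scene candle 174 encl [ 0.4447 -0.1532  0.0235] med [ 0.4455 -0.1525  0.0597]
scene candle 30 encl [ 0.4348 -0.0491  0.0156] med [ 0.4417 -0.046   0.0629]
scene candle 202 encl [0.447  0.046  0.0229] med [0.449  0.0466 0.0596]
scene candle 205 encl [0.436  0.1689 0.0223] med [0.4372 0.1693 0.0598]
scene mill 101 encl [ 0.4286 -0.0536  0.0177] med [ 0.4314 -0.0512  0.0854]
scene stub 228 encl [ 0.5832 -0.0594  0.0231] med [ 0.5854 -0.0578  0.0455]
scene rack rect ((593.95947265625, -0.6482391357421875), (101.87217712402344, 378.9837646484375), 3.9031600952148438)
walls ((581.1305541992188, -9.924896240234375), (78.14955139160156, 307.6698303222656), 7.000296115875244)
bar z 0.1302744185090623 ((658.830078125, 3.340118408203125), (11.786520957946777, 372.749267578125), 3.250339984893799)
trivet [0.47165714 0.350157   0.00786742] [0.39916057 0.24463037 0.00303383] [0.56142596 0.44853536 0.01306846] 2927
```

Rack: origin is about (0.580, -0.002) with yaw 3.9°. The stub fits well 1 (rack y = -57). I'll turn the jaws along the rack's x axis and approach for a closer look.

Request:
carry_out:
  rot:
    - [0,0,8]
    - [0,0,8]
    - [0,0,8]
    - [0,0,8]
    - [0,0,8]
    - [0,0,8]
    - [0,0,8]
    - [0,0,8]
    - [0,0,8]
    - [0,0,8]
    - [0,0,0]
    - [0,0,0]
    - [0,0,0]
    - [0,0,0]
    - [0,0,0]
    - [0,0,0]
    - [0,0,0]
    - [0,0,0]
  translation:
    - [0.02,0.035,0]
    - [0.02,0.035,0]
    - [0.02,0.035,0]
    - [0.02,0.035,0]
    - [0.02,0.035,0]
    - [0.02,0.035,0]
    - [0.02,0.035,0]
    - [0.02,0.035,0]
    - [0.02,0.035,0]
    - [0.02,0.035,0]
    - [0.02,0.035,0]
    - [0.02,0.035,0]
    - [0.02,0.035,0]
    - [0.02,0.035,0]
    - [0.02,0.035,0]
    - [0.02,0.035,0]
    - [0,0,0]
    - [0,0,0]
  gripper: [-1,-1,-1,-1,-1,-1,-1,-1,-1,-1,-1,-1,-1,-1,-1,-1,-1,-1]
  squeeze: 30

```text
clock: 2.8
position: [0.4825, -0.0945, 0.2533]
orientation: [[-0.071, 0.997, -0.0], [0.997, 0.071, -0.001], [-0.0, -0.0, -1.0]]
force: [-0.7, -1.1, 0.1]
opening: 0.0853
```

```bash
python3 - <<'E'
from h import *
o=ctrl.observe(); p=np.array(o['position']); R=np.array(o['orientation'])
print(o['clock'],p,R.round(3).tolist(),np.round(o['joint_positions'],1))
im,d,K,T=cap('wrist','w1'); P=cloud(d,K,T); np.save('w1.npy',P)
print('cam in tool',((T[:3,3]-p)@R).round(3),'axis',(R.T@T[:3,:3]).round(2).tolist())
Z=P[...,2]
print(px(K,T,[.583,-.0585,.046]))
for q in ['stub0','candle0']:
    for r in ctrl.find_in('wrist',q):
        c=r['centre']; print(q,round(r['p'],2),np.round(c),np.round(P[int(c[1]),int(c[0])],3))
E
```

```text
2.8 [ 0.48245108 -0.09453483  0.25332922] [[-0.071, 0.997, -0.0], [0.997, 0.071, -0.001], [-0.0, -0.0, -1.0]] [-14.   -5.  113.7  -0.   71.3 -18. ]
cam in tool [ 0.072 -0.002 -0.121] axis [[-0.0, -0.96, -0.29], [1.0, -0.0, -0.0], [0.0, -0.29, 0.96]]
(np.float64(414.75938137998617), np.float64(149.16183854633027))
stub0 0.76 [511. 191.] [ 0.704 -0.099  0.037]
stub0 0.58 [407. 150.] [ 0.574 -0.06   0.047]
candle0 0.68 [290.  29.] [0.446 0.044 0.063]
candle0 0.59 [280. 222.] [ 0.444 -0.146  0.061]
```

View pics/w1.png

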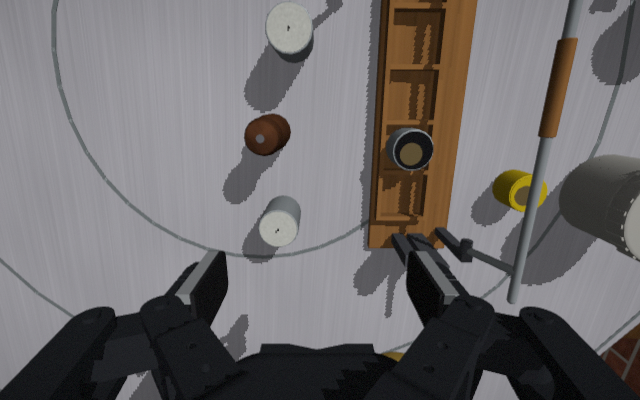

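The wrist view shows the stub at pixel (411,149) in well 1, the rack, the bar and three candles. I'll refine the stub and rack positions from it.

```bash
python3 - <<'E'
from h import *
P=np.load('w1.npy'); X,Y,Z=P[...,0],P[...,1],P[...,2]
def cc(m,t):
    k,l,s,c=cv2.connectedComponentsWithStats(m.astype(np.uint8))
    for i in range(1,k):
        if s[i,4]>200:
            q=P[l==i].astype(np.float32); print(t,s[i,4],np.round(cv2.minEnclosingCircle(q[:,:2]),3) if 0 else np.round([*cv2.minEnclosingCircle(q[:,:2])[0],cv2.minEnclosingCircle(q[:,:2])[1]],4), np.median(q,0).round(4))
cc((Z>.040)&(Z<.053)&(X>.55)&(X<.62)&(Y<-.02)&(Y>-.1),'stub')
cc((Z>.055)&(Z<.068)&(X<.5)&(X>.38)&(Y>-.22),'candle')
m=(Z>.0175)&(Z<.032)&(X>.53)&(X<.65)&(Y>-.15); q=P[m]
a=np.radians(3.9); ex=np.array([np.cos(a),np.sin(a)]); ey=np.array([-ex[1],ex[0]])
r=(q[:,:2]-[.58,-.0016])@np.stack([ex,ey],1)
print('walls x',np.percentile(r[:,0],[1,99])); 
h,e=np.histogram(r[abs(r[:,0])<.02][:,1],bins=np.arange(-.16,.1,.004)); print([(round(b,3),int(n)) for b,n in zip(e,h) if n>20])
E
```

```text
Traceback (most recent call last):
cv2.error: OpenCV(4.12.0) /io/opencv/modules/imgproc/src/shapedescr.cpp:201: error: (-215:Assertion failed) count >= 0 && (depth == CV_32F || depth == CV_32S) in function 'minEnclosingCircle'
```

```bash
cat >> h.py <<'E'
def cc(P,m,t,mn=200):
    k,l,s,c=cv2.connectedComponentsWithStats(m.astype(np.uint8))
    for i in range(1,k):
        if s[i,4]>mn:
            q=P[l==i]; (x,y),r=cv2.minEnclosingCircle(np.ascontiguousarray(q[:,:2],np.float32)); print(t,s[i,4],np.round([x,y,r],4), np.median(q,0).round(4))
E
python3 - <<'E'
from h import *
P=np.load('w1.npy'); X,Y,Z=P[...,0],P[...,1],P[...,2]
cc(P,(Z>.040)&(Z<.053)&(X>.55)&(X<.62)&(Y<-.02)&(Y>-.1),'stub')
cc(P,(Z>.055)&(Z<.068)&(X<.5)&(X>.38)&(Y>-.22),'candle')
m=(Z>.0175)&(Z<.032)&(X>.53)&(X<.65)&(Y>-.15); q=P[m]
a=np.radians(3.9); ex=np.array([np.cos(a),np.sin(a)]); ey=np.array([-ex[1],ex[0]])
r=(q[:,:2]-[.58,-.0016])@np.stack([ex,ey],1)
print('walls x',np.percentile(r[:,0],[1,99])); 
h,e=np.histogram(r[abs(r[:,0])<.02][:,1],bins=np.arange(-.16,.1,.004)); print([(round(b,3),int(n)) for b,n in zip(e,h) if n>20])
E
```

```text
stub 1379 [ 0.581  -0.0596  0.0227] [ 0.5796 -0.0585  0.047 ]
candle 2052 [0.4442 0.0454 0.0226] [0.4448 0.0454 0.061 ]
candle 1206 [ 0.4412 -0.1536  0.0224] [ 0.4415 -0.1518  0.0611]
walls x [-0.03386346  0.02826026]
[(np.float64(-0.148), 32), (np.float64(-0.144), 146), (np.float64(-0.088), 115), (np.float64(-0.084), 40), (np.float64(-0.032), 107), (np.float64(-0.028), 70), (np.float64(0.024), 149), (np.float64(0.028), 80), (np.float64(0.08), 156), (np.float64(0.084), 161)]
```

Request:
carry_out:
  rot:
    - [0,0,0]
    - [0,0,0]
    - [0,0,0]
    - [0,0,0]
    - [0,0,0]
    - [0,0,0]
    - [0,0,0]
    - [0,0,0]
    - [0,0,0]
    - [0,0,0]
    - [0,0,0]
    - [0,0,0]
    - [0,0,0]
    - [0,0,0]
    - [0,0,0]
    - [0,0,0]
    - [0,0,0]
  translation:
    - [0.025,0.009,0]
    - [0.025,0.009,0]
    - [0.025,0.009,0]
    - [0.0245,0.0085,0]
    - [0,0,-0.03]
    - [0,0,-0.03]
    - [0,0,-0.03]
    - [0,0,-0.03]
    - [0,0,-0.03]
    - [0,0,-0.02]
    - [0,0,-0.02]
    - [0,0,-0.01]
    - [0,0,-0.0035]
    - [0,0,0]
    - [0,0,0]
    - [0,0,0]
    - [0,0,0]
  gripper: [-1,-1,-1,-1,-1,-1,-1,-1,-1,-1,-1,-1,-1,-1,-1,-1,-1]

```text
clock: 4.65
position: [0.5825, -0.0598, 0.0509]
orientation: [[-0.068, 0.998, 0.002], [0.998, 0.068, -0.0], [-0.0, 0.002, -1.0]]
force: [-0.8, -0.3, 0.7]
opening: 0.0855
```

Request:
carry_out:
  rot:
    - [0,0,0]
    - [0,0,0]
    - [0,0,0]
    - [0,0,0]
    - [0,0,0]
    - [0,0,0]
    - [0,0,0]
    - [0,0,0]
    - [0,0,0]
    - [0,0,0]
  translation:
    - [0,0,0]
    - [0,0,0]
    - [0,0,0]
    - [0,0,0]
    - [0,0,0]
    - [0,0,0]
    - [0,0,0]
    - [0,0,0]
    - [0,0,0]
    - [0,0,0]
  gripper: [0,0,0,0.3,0.3,0.3,0.3,0.3,0.3,0.3]

```text
clock: 5.65
position: [0.5821, -0.0597, 0.0502]
orientation: [[-0.068, 0.998, 0.001], [0.998, 0.068, -0.0], [-0.0, 0.001, -1.0]]
force: [-1.2, 0.3, 5.3]
opening: 0.0433
```

Request:
carry_out:
  rot:
    - [0,0,0]
    - [0,0,0]
    - [0,0,0]
    - [0,0,0]
    - [0,0,0]
    - [0,0,0]
    - [0,0,0]
    - [0,0,0]
    - [0,0,0]
    - [0,0,0]
    - [0,0,0]
    - [0,0,0]
    - [0,0,0]
    - [0,0,0]
    - [0,0,0]
    - [0,0,0]
    - [0,0,0]
    - [0,0,0]
    - [0,0,0]
    - [0,0,0]
  translation:
    - [0,0,0.01]
    - [0,0,0.02]
    - [0,0,0.02]
    - [0,0,0.03]
    - [0,0,0.03]
    - [0,0,0.03]
    - [0,0,0.03]
    - [0,0,0.03]
    - [-0.01,0.04,0]
    - [-0.01,0.04,0]
    - [-0.01,0.04,0]
    - [-0.01,0.04,0]
    - [-0.01,0.04,0]
    - [-0.01,0.04,0]
    - [-0.01,0.04,0]
    - [-0.01,0.04,0]
    - [-0.01,0.04,0]
    - [-0.01,0.04,0]
    - [-0.007,0.006,0]
    - [0,0,0]
  gripper: [0.3,0.3,0.3,0.3,0.3,0.3,0.3,0.3,0.3,0.3,0.3,0.3,0.3,0.3,0.3,0.3,0.3,0.3,0.3,0.3]

```text
clock: 7.65
position: [0.4733, 0.347, 0.2492]
orientation: [[-0.071, 0.997, -0.001], [0.997, 0.071, -0.001], [-0.001, -0.002, -1.0]]
force: [0.2, -0.6, -0.7]
opening: 0.0439
```

Request:
carry_out:
  rot:
    - [0,0,0]
    - [0,0,0]
    - [0,0,0]
    - [0,0,0]
    - [0,0,0]
    - [0,0,0]
    - [0,0,0]
    - [0,0,0]
  translation:
    - [0,0,-0.03]
    - [0,0,-0.03]
    - [0,0,-0.03]
    - [0,0,-0.03]
    - [0,0,-0.03]
    - [0,0,-0.02]
    - [0,0,-0.01]
    - [0,0,0]
  gripper: [0.3,0.3,0.3,0.3,0.3,0.3,0.3,0.3]

```text
clock: 8.45
position: [0.474, 0.3443, 0.0681]
orientation: [[-0.067, 0.998, -0.003], [0.998, 0.067, -0.002], [-0.002, -0.003, -1.0]]
force: [-0.2, -0.7, -1.0]
opening: 0.0433
```

```bash
python3 - <<'E'
from h import *
im,d,K,T=cap('wrist','w2'); P=cloud(d,K,T); o=ctrl.observe(); print(o['position'],o['opening'],o['force'])
X,Y,Z=P[...,0],P[...,1],P[...,2]
m=(Z>.045)&(Z<.09)&(abs(X-o['position'][0])<.03)&(abs(Y-o['position'][1])<.03)
if m.any(): print('stub top z',np.percentile(Z[m],[5,50,95]))
cc(P,m,'stub',50)
E
```

```text
[0.47494162 0.34518792 0.06959586] 0.04385948984585561 [ 1.09415566 -0.39069024 -1.45398133]
stub top z [0.05450186 0.06681581 0.0872541 ]
stub 10368 [0.4749 0.3512 0.0302] [0.4733 0.3522 0.0668]
```

View pics/w2.png

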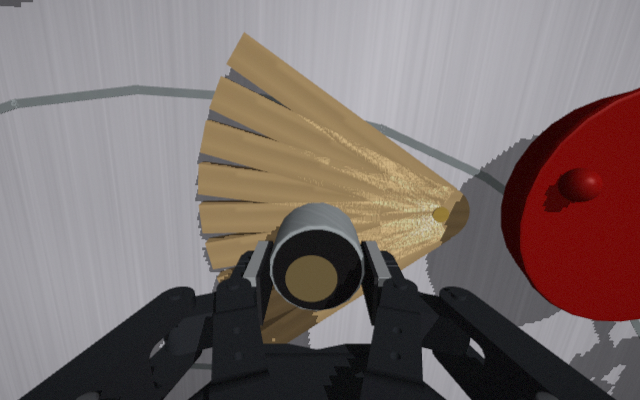

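The stub is held level, at pixel (315,260), over the middle of the fan. Now I'll set it down.

Request:
carry_out:
  rot:
    - [0,0,0]
    - [0,0,0]
    - [0,0,0]
    - [0,0,0]
    - [0,0,0]
    - [0,0,0]
  translation:
    - [0,0,-0.01]
    - [0,0,-0.006]
    - [0,0,-0.003]
    - [0,0,-0.001]
    - [0,0,0]
    - [0,0,0]
  gripper: [0.3,0.3,0.3,0.3,0.3,0.3]

```text
clock: 9.1
position: [0.4749, 0.3465, 0.05]
orientation: [[-0.068, 0.998, 0.0], [0.998, 0.068, 0.0], [0.0, 0.0, -1.0]]
force: [-1.0, 0.2, 0.0]
opening: 0.0438
```

Request:
carry_out:
  rot:
    - [0,0,0]
    - [0,0,0]
    - [0,0,0]
    - [0,0,0]
    - [0,0,0]
    - [0,0,0]
    - [0,0,0]
    - [0,0,0]
    - [0,0,0]
    - [0,0,0]
    - [0,0,0]
    - [0,0,0]
    - [0,0,0]
    - [0,0,0]
    - [0,0,0]
  translation:
    - [0,0,-0.001]
    - [0,0,0]
    - [0,0,0]
    - [0,0,0]
    - [0,0,0]
    - [0,0,0]
    - [0,0,0]
    - [0,0,0.01]
    - [0,0,0.02]
    - [0,0,0.03]
    - [0,0,0.03]
    - [0,0,0.03]
    - [0,0,0.02]
    - [0,0,0.01]
    - [0,0,0]
  gripper: [0.3,0.3,0.1,-0.1,-0.4,-0.7,-1,-1,-1,-1,-1,-1,-1,-1,-1]

```text
clock: 10.6
position: [0.4758, 0.347, 0.2011]
orientation: [[-0.068, 0.998, 0.003], [0.998, 0.068, 0.002], [0.002, 0.003, -1.0]]
force: [0.0, -0.0, 0.5]
opening: 0.0861
```

```bash
python3 - <<'E'
from h import *
for n in ['scene','wrist','top']:
    im,d,K,T=cap(n,n+'3'); P=cloud(d,K,T); X,Y,Z=P[...,0],P[...,1],P[...,2]
    cc(P,(Z>.038)&(Z<.052)&(abs(X-.475)<.05)&(abs(Y-.346)<.06),n+' stub',30)
    cc(P,(Z>.055)&(Z<.068)&(X<.5)&(X>.38)&(Y>-.22)&(Y<.28),n+' candle',30)
print(ctrl.observe()['position'])
E
```

```text
scene stub 273 [0.4762 0.3472 0.0232] [0.4784 0.3465 0.0446]
scene candle 173 [ 0.444  -0.1533  0.0229] [ 0.4459 -0.1525  0.0598]
scene candle 204 [0.4459 0.0459 0.0236] [0.449  0.0464 0.0596]
scene candle 209 [0.4359 0.1694 0.0232] [0.4369 0.1696 0.0597]
wrist stub 1745 [0.4723 0.3473 0.0224] [0.4722 0.3486 0.045 ]
wrist candle 416 [0.4305 0.1735 0.0214] [0.4243 0.1848 0.0598]
top stub 277 [0.4749 0.3482 0.0228] [0.4745 0.3468 0.0462]
top candle 280 [0.4465 0.0476 0.0224] [0.4466 0.0474 0.0608]
top candle 280 [ 0.4437 -0.1519  0.0223] [ 0.4441 -0.1512  0.0608]
top candle 278 [0.435  0.1703 0.0227] [0.4356 0.1702 0.0612]
[0.47395254 0.34575602 0.19730467]
```

The stub stands on the trivet at (0.475, 0.347). The rack origin is refined to (0.580, -0.002). The first candle to move is at (0.4355, 0.170), going to well 3.

Request:
carry_out:
  rot:
    - [0,0,0]
    - [0,0,0]
    - [0,0,0]
    - [0,0,0]
    - [0,0,0]
    - [0,0,0]
    - [0,0,0]
    - [0,0,0]
    - [0,0,0]
    - [0,0,0]
    - [0,0,0]
    - [0,0,0]
    - [0,0,0]
    - [0,0,0]
    - [0,0,0]
    - [0,0,0]
    - [0,0,0]
    - [0,0,0]
    - [0,0,0]
  translation:
    - [-0.008,-0.035,0]
    - [-0.008,-0.035,0]
    - [-0.008,-0.035,0]
    - [-0.008,-0.035,0]
    - [-0.007,-0.0365,0]
    - [0,0,0]
    - [0,0,-0.03]
    - [0,0,-0.03]
    - [0,0,-0.03]
    - [0,0,-0.03]
    - [0,0,-0.02]
    - [0,0,-0.0085]
    - [0,0,0]
    - [0,0,0]
    - [0,0,0]
    - [0,0,0]
    - [0,0,0]
    - [0,0,0]
    - [0,0,0]
  gripper: [-0.7,-0.7,-0.7,-0.7,-0.7,-0.7,-0.7,-0.7,-0.7,-0.7,-0.7,-0.7,-0.7,0.0,0.3,0.3,0.3,0.3,0.3]

```text
clock: 12.65
position: [0.4371, 0.1703, 0.0516]
orientation: [[-0.068, 0.998, 0.003], [0.998, 0.068, 0.001], [0.001, 0.003, -1.0]]
force: [-0.3, -0.0, 6.0]
opening: 0.0444
```

Request:
carry_out:
  rot:
    - [0,0,0]
    - [0,0,0]
    - [0,0,0]
    - [0,0,0]
    - [0,0,0]
    - [0,0,0]
    - [0,0,0]
    - [0,0,0]
    - [0,0,0]
    - [0,0,0]
    - [0,0,0]
    - [0,0,0]
    - [0,0,0]
    - [0,0,0]
    - [0,0,0]
    - [0,0,0]
  translation:
    - [0,0,0.02]
    - [0,0,0.03]
    - [0,0,0.03]
    - [0,0,0.02]
    - [0.0,-0.03,0]
    - [0.02,-0.03,0]
    - [0.03,-0.03,0]
    - [0.03,-0.025,0]
    - [0.03,0,0]
    - [0.02,0,0]
    - [0.01,0,0]
    - [0,0,0]
    - [0,0,-0.02]
    - [0,0,-0.02]
    - [0,0,-0.015]
    - [0,0,0]
  gripper: [0.3,0.3,0.3,0.3,0.3,0.3,0.3,0.3,0.3,0.3,0.3,0.3,0.3,0.3,0.3,0.3]

```text
clock: 14.25
position: [0.5724, 0.0549, 0.0923]
orientation: [[-0.069, 0.998, -0.006], [0.998, 0.069, -0.0], [0.0, -0.006, -1.0]]
force: [-0.6, -0.3, -0.7]
opening: 0.0446
```

```bash
python3 - <<'E'
from h import *
o=ctrl.observe(); print(o['position'],o['force'],o['opening'])
im,d,K,T=cap('scene','s4'); P=cloud(d,K,T); X,Y,Z=P[...,0],P[...,1],P[...,2]
w,_,_,_=cap('wrist','w4')
cv2.imwrite('pics/c4.png',np.hstack([cv2.resize(im[140:290,230:430],(400,300)),cv2.resize(w,(400,300))])[:,:,::-1])
E
```

```text
[0.57236494 0.05493851 0.09234865] [-0.64256535 -0.32790876 -0.65216925] 0.04455592953584776
```

View pics/c4.png

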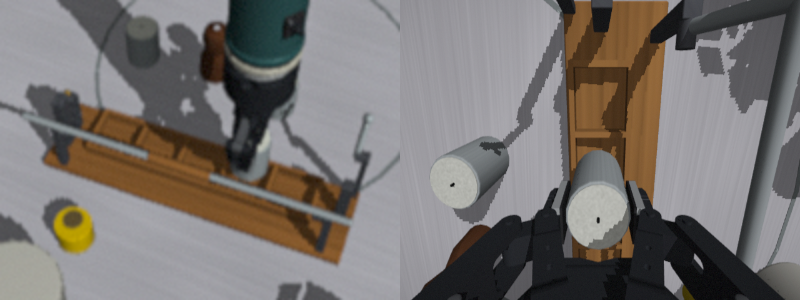

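The view shows the candle held upright over well 3 at wrist pixel (600,215). I'll lower it gently.

Request:
carry_out:
  rot:
    - [0,0,0]
    - [0,0,0]
    - [0,0,0]
    - [0,0,0]
    - [0,0,0]
    - [0,0,0]
  translation:
    - [0.001,0,-0.01]
    - [0,0,-0.01]
    - [0,0,-0.005]
    - [0,0,-0.005]
    - [0,0,0]
    - [0,0,0]
  gripper: [0.3,0.3,0.3,0.3,0.3,0.3]

```text
clock: 14.95
position: [0.5768, 0.0548, 0.0651]
orientation: [[-0.068, 0.998, -0.0], [0.998, 0.068, -0.0], [-0.0, -0.0, -1.0]]
force: [0.1, 0.3, -1.1]
opening: 0.044
```

Request:
carry_out:
  rot:
    - [0,0,0]
    - [0,0,0]
    - [0,0,0]
    - [0,0,0]
    - [0,0,0]
    - [0,0,0]
    - [0,0,0]
    - [0,0,0]
    - [0,0,0]
    - [0,0,0]
    - [0,0,0]
    - [0,0,0]
    - [0,0,0]
    - [0,0,0]
    - [0,0,0]
  translation:
    - [0,0,-0.003]
    - [0,0,-0.002]
    - [0,0,0]
    - [0,0,0]
    - [0,0,0]
    - [0,0,0]
    - [0,0,0]
    - [0,0,0]
    - [0,0,0.01]
    - [0,0,0.03]
    - [0,0,0.03]
    - [0,0,0.03]
    - [0,0,0.03]
    - [0,0,0.01]
    - [0,0,0]
  gripper: [0.3,0.3,0.3,0.1,-0.1,-0.3,-0.5,-0.5,-0.5,-0.5,-0.5,-0.5,-0.5,-0.5,-0.5]

```text
clock: 16.45
position: [0.5783, 0.0549, 0.2028]
orientation: [[-0.068, 0.998, 0.005], [0.998, 0.068, 0.0], [-0.0, 0.005, -1.0]]
force: [0.1, -0.3, -0.1]
opening: 0.0638
```

```bash
cat > meas.py <<'E'
from h import *
for n in ['scene','top','wrist']:
    im,d,K,T=cap(n,n+'_last'); P=cloud(d,K,T); X,Y,Z=P[...,0],P[...,1],P[...,2]
    cc(P,(Z>.052)&(Z<.068)&(X<.54)&(X>.34)&(Y>-.25)&(Y<.28),n+' candle',60)
    cc(P,(Z>.064)&(Z<.078)&(X>.55)&(X<.605)&(Y>-.14)&(Y<.14),n+' seated',60)
    cc(P,(Z>.08)&(Z<.095)&(X<.48)&(X>.38)&(Y>-.12)&(Y<.02),n+' mill',30)
o=ctrl.observe(); print(o['position'],o['clock'])
E
python3 meas.py
```

```text
scene candle 187 [ 0.4437 -0.1529  0.0235] [ 0.4467 -0.152   0.0594]
scene candle 186 [0.4464 0.0466 0.0235] [0.4509 0.0489 0.0594]
scene seated 257 [0.579  0.0537 0.0224] [0.5796 0.0536 0.0693]
scene mill 99 [ 0.4286 -0.0538  0.0173] [ 0.4314 -0.0514  0.0855]
top candle 70 [0.4453 0.0594 0.0179] [0.4451 0.0616 0.0613]
top candle 287 [ 0.4437 -0.1515  0.0222] [ 0.4441 -0.151   0.0611]
top mill 167 [ 0.4269 -0.0519  0.0173] [ 0.4275 -0.0514  0.0864]
wrist candle 2041 [0.4441 0.0467 0.0226] [0.4459 0.0483 0.0605]
wrist candle 226 [ 0.4289 -0.0476  0.0164] [ 0.4346 -0.04    0.0607]
wrist candle 864 [ 0.4412 -0.1529  0.0226] [ 0.4414 -0.1526  0.0608]
wrist seated 2045 [0.5749 0.0539 0.0225] [0.5749 0.0554 0.0703]
wrist mill 235 [ 0.426  -0.0486  0.0161] [ 0.426  -0.0393  0.0834]
[0.57554952 0.05472849 0.19834246] 16.6
```

Well 3 is filled: the candle top reads 0.070 and it sits within 2–3 mm of the well centre. Next is candle 2, going to well 2.

Request:
carry_out:
  rot:
    - [0,0,0]
    - [0,0,0]
    - [0,0,0]
    - [0,0,0]
    - [0,0,0]
    - [0,0,0]
    - [0,0,0]
    - [0,0,0]
    - [0,0,0]
    - [0,0,0]
    - [0,0,0]
    - [0,0,0]
    - [0,0,0]
    - [0,0,0]
    - [0,0,0]
    - [0,0,0]
    - [0,0,0]
    - [0,0,0]
    - [0,0,0]
  translation:
    - [-0.03,-0.002,0]
    - [-0.03,-0.002,0]
    - [-0.03,-0.002,0]
    - [-0.03,-0.002,0]
    - [-0.01,0,0]
    - [0,0,0]
    - [0,0,-0.03]
    - [0,0,-0.03]
    - [0,0,-0.03]
    - [0,0,-0.03]
    - [0,0,-0.02]
    - [0,0,-0.01]
    - [0,0,0]
    - [0,0,0]
    - [0,0,0]
    - [0,0,0]
    - [0,0,0]
    - [0,0,0]
    - [0,0,0]
  gripper: [-0.7,-0.7,-0.7,-0.7,-0.7,-0.7,-0.7,-0.7,-0.7,-0.7,-0.7,-0.7,-0.7,0.0,0.3,0.3,0.3,0.3,0.3]

```text
clock: 18.5
position: [0.4483, 0.0469, 0.0517]
orientation: [[-0.068, 0.998, 0.003], [0.998, 0.068, 0.0], [-0.0, 0.003, -1.0]]
force: [1.7, -0.2, 6.8]
opening: 0.0443
```

Request:
carry_out:
  rot:
    - [0,0,0]
    - [0,0,0]
    - [0,0,0]
    - [0,0,0]
    - [0,0,0]
    - [0,0,0]
    - [0,0,0]
    - [0,0,0]
    - [0,0,0]
    - [0,0,0]
    - [0,0,0]
    - [0,0,0]
    - [0,0,0]
    - [0,0,0]
    - [0,0,0]
    - [0,0,0]
    - [0,0,0]
  translation:
    - [0,0,0.02]
    - [0,0,0.03]
    - [0,0,0.03]
    - [0,0,0.02]
    - [0.01,-0.02,0]
    - [0.03,-0.02,0]
    - [0.03,-0.009,0]
    - [0.03,0,0]
    - [0.02,0,0]
    - [0.0135,0,0]
    - [0,0,0]
    - [0,0,-0.02]
    - [0,0,-0.02]
    - [0,0,-0.015]
    - [0,0,-0.01]
    - [0,0,0]
    - [0,0,0]
  gripper: [0.3,0.3,0.3,0.3,0.3,0.3,0.3,0.3,0.3,0.3,0.3,0.3,0.3,0.3,0.3,0.3,0.3]

```text
clock: 20.2
position: [0.5802, -0.0022, 0.0855]
orientation: [[-0.068, 0.998, 0.0], [0.998, 0.068, -0.0], [-0.0, 0.0, -1.0]]
force: [1.2, -0.1, -0.4]
opening: 0.0441
```

Request:
carry_out:
  rot:
    - [0,0,0]
    - [0,0,0]
    - [0,0,0]
    - [0,0,0]
    - [0,0,0]
  translation:
    - [0,0,-0.01]
    - [0,0,-0.005]
    - [0,0,-0.005]
    - [0,0,0]
    - [0,0,0]
  gripper: [0.3,0.3,0.3,0.3,0.3]

```text
clock: 20.7
position: [0.5801, -0.0022, 0.065]
orientation: [[-0.068, 0.998, -0.0], [0.998, 0.068, 0.0], [0.0, -0.0, -1.0]]
force: [-0.1, 0.5, -1.2]
opening: 0.0441
```

Request:
carry_out:
  rot:
    - [0,0,0]
    - [0,0,0]
    - [0,0,0]
    - [0,0,0]
    - [0,0,0]
    - [0,0,0]
    - [0,0,0]
    - [0,0,0]
    - [0,0,0]
    - [0,0,0]
    - [0,0,0]
    - [0,0,0]
    - [0,0,0]
    - [0,0,0]
    - [0,0,0]
    - [0,0,0]
    - [0,0,0]
    - [0,0,0]
    - [0,0,0]
    - [0,0,0]
  translation:
    - [0,0,-0.003]
    - [0,0,-0.002]
    - [0,0,0]
    - [0,0,0]
    - [0,0,0]
    - [0,0,0]
    - [0,0,0]
    - [0,0,0]
    - [0,0,0.01]
    - [0,0,0.03]
    - [0,0,0.03]
    - [0,0,0.03]
    - [0,0,0.03]
    - [0,0,0.01]
    - [-0.03,-0.03,0]
    - [-0.03,-0.03,0]
    - [-0.03,-0.03,0]
    - [-0.03,-0.03,0]
    - [-0.0165,-0.03,0]
    - [0,0,0]
  gripper: [0.3,0.3,0.3,0.1,-0.1,-0.3,-0.5,-0.5,-0.5,-0.5,-0.5,-0.5,-0.5,-0.5,-0.7,-0.7,-0.7,-0.7,-0.7,-0.7]

```text
clock: 22.7
position: [0.4413, -0.1545, 0.1996]
orientation: [[-0.064, 0.998, -0.002], [0.998, 0.064, -0.001], [-0.001, -0.002, -1.0]]
force: [-0.1, 1.3, -0.9]
opening: 0.0726
```

```bash
python3 meas.py
```

```text
scene candle 186 [ 0.444 -0.152  0.023] [ 0.4475 -0.1518  0.0595]
scene seated 254 [ 0.5814 -0.0031  0.0229] [ 0.5829 -0.002   0.0694]
scene seated 250 [0.5783 0.054  0.0226] [0.5803 0.0539 0.0695]
scene mill 102 [ 0.4278 -0.0528  0.0177] [ 0.4316 -0.0514  0.086 ]
top seated 272 [0.5775 0.0547 0.0223] [0.5765 0.0542 0.0712]
top seated 267 [ 0.5806 -0.0015  0.0224] [ 0.5797 -0.0011  0.0712]
top mill 159 [ 0.4273 -0.0516  0.0167] [ 0.4275 -0.0513  0.087 ]
wrist candle 1927 [ 0.4422 -0.1526  0.0226] [ 0.442  -0.1511  0.0612]
wrist seated 2433 [ 0.5789 -0.0029  0.0228] [ 0.5773 -0.008   0.071 ]
wrist mill 1695 [ 0.4256 -0.0523  0.017 ] [ 0.4262 -0.053   0.0872]
[ 0.44383396 -0.15196065  0.19999959] 22.85
```

Request:
carry_out:
  rot:
    - [0,0,0]
    - [0,0,0]
    - [0,0,0]
    - [0,0,0]
    - [0,0,0]
    - [0,0,0]
    - [0,0,0]
    - [0,0,0]
    - [0,0,0]
    - [0,0,0]
    - [0,0,0]
    - [0,0,0]
    - [0,0,0]
  translation:
    - [0,0,-0.03]
    - [0,0,-0.03]
    - [0,0,-0.03]
    - [0,0,-0.03]
    - [0,0,-0.02]
    - [0,0,-0.01]
    - [0,0,0]
    - [0,0,0]
    - [0,0,0]
    - [0,0,0]
    - [0,0,0]
    - [0,0,0]
    - [0,0,0]
  gripper: [-0.7,-0.7,-0.7,-0.7,-0.7,-0.7,-0.7,0.0,0.3,0.3,0.3,0.3,0.3]

```text
clock: 24.15
position: [0.4452, -0.1527, 0.0518]
orientation: [[-0.068, 0.998, 0.003], [0.998, 0.068, -0.001], [-0.001, 0.003, -1.0]]
force: [0.0, 1.0, 6.1]
opening: 0.0444
```

Request:
carry_out:
  rot:
    - [0,0,0]
    - [0,0,0]
    - [0,0,0]
    - [0,0,0]
    - [0,0,0]
    - [0,0,0]
    - [0,0,0]
    - [0,0,0]
    - [0,0,0]
    - [0,0,0]
    - [0,0,0]
    - [0,0,0]
    - [0,0,0]
    - [0,0,0]
    - [0,0,0]
    - [0,0,0]
    - [0,0,0]
    - [0,0,0]
  translation:
    - [0,0,0.02]
    - [0,0,0.03]
    - [0,0,0.03]
    - [0,0,0.02]
    - [0.03,0.01,0]
    - [0.03,0.02,0]
    - [0.03,0.02,0]
    - [0.03,0.02,0]
    - [0.015,0.02,0]
    - [0.0055,0.003,0]
    - [0,0,0]
    - [0,0,-0.02]
    - [0,0,-0.02]
    - [0,0,-0.015]
    - [0,0,-0.01]
    - [0,0,0]
    - [0,0,0]
    - [0,0,0]
  gripper: [0.3,0.3,0.3,0.3,0.3,0.3,0.3,0.3,0.3,0.3,0.3,0.3,0.3,0.3,0.3,0.3,0.3,0.3]

```text
clock: 25.95
position: [0.5851, -0.0595, 0.0864]
orientation: [[-0.068, 0.998, 0.002], [0.998, 0.068, -0.0], [-0.0, 0.002, -1.0]]
force: [-0.4, -0.1, -1.1]
opening: 0.0439
```

Request:
carry_out:
  rot:
    - [0,0,0]
    - [0,0,0]
    - [0,0,0]
    - [0,0,0]
    - [0,0,0]
  translation:
    - [0,0,-0.01]
    - [0,0,-0.005]
    - [0,0,-0.005]
    - [0,0,0]
    - [0,0,0]
  gripper: [0.3,0.3,0.3,0.3,0.3]

```text
clock: 26.45
position: [0.584, -0.0591, 0.0649]
orientation: [[-0.068, 0.998, -0.001], [0.998, 0.068, 0.0], [0.0, -0.001, -1.0]]
force: [0.6, -0.9, -0.9]
opening: 0.0443
```

Request:
carry_out:
  rot:
    - [0,0,0]
    - [0,0,0]
    - [0,0,0]
    - [0,0,0]
    - [0,0,0]
    - [0,0,0]
    - [0,0,0]
    - [0,0,0]
    - [0,0,0]
    - [0,0,0]
    - [0,0,0]
    - [0,0,0]
    - [0,0,0]
    - [0,0,0]
    - [0,0,0]
    - [0,0,0]
    - [0,0,0]
    - [0,0,0]
  translation:
    - [0,0,-0.003]
    - [0,0,-0.002]
    - [0,0,0]
    - [0,0,0]
    - [0,0,0]
    - [0,0,0]
    - [0,0,0]
    - [0,0,0]
    - [0,0,0.01]
    - [0,0,0.03]
    - [0,0,0.03]
    - [0,0,0.03]
    - [0,0,0.03]
    - [0,0,0.03]
    - [0,0,0.03]
    - [-0.02,0,0]
    - [-0.03,0,0]
    - [0,0,0]
  gripper: [0.3,0.3,0.3,0.1,-0.1,-0.3,-0.5,-0.5,-0.5,-0.5,-0.5,-0.5,-0.5,-0.5,-0.5,-0.5,-0.5,-0.5]

```text
clock: 28.25
position: [0.5314, -0.059, 0.2508]
orientation: [[-0.068, 0.998, -0.002], [0.998, 0.068, 0.0], [0.0, -0.002, -1.0]]
force: [-0.2, -0.1, -0.5]
opening: 0.0641
```

```bash
cat >> meas.py <<'E'
    
a=np.radians(3.9); E=np.array([[np.cos(a),-np.sin(a)],[np.sin(a),np.cos(a)]])
for n in ['scene','top','wrist']:
    im,d,K,T=cap(n,n+'_last'); P=cloud(d,K,T)
    r=(P[...,:2]-[.58,-.002])@E; z=P[...,2]
    m=(z>.088)&(z<.15)&(abs(r[...,1])<.15)&(r[...,0]<.11)&(r[...,0]>-.02)
    if n!='wrist': m&=~((z>.14))
    if m.any(): print(n,'bar rackx',np.percentile(r[m][:,0],[10,50,90]).round(4),'z',np.percentile(z[m],[10,50,90]).round(4),m.sum())
    m=(z>.098)&(z<.16)&(abs(r[...,1]-.172)<.02)&(r[...,0]<-.02)&(r[...,0]>-.08)
    if m.any():
        j=np.argmax(np.where(m,z,-1)); print(n,'hook top',r.reshape(-1,2)[j].round(4),z.flat[j].round(4),'spread x',np.percentile(r[m][:,0],[2,98]).round(3),np.median(r[m][:,1]).round(4))
E
python3 meas.py
```

```text
scene seated 227 [ 0.585  -0.0606  0.0229] [ 0.5862 -0.0592  0.0696]
scene seated 251 [ 0.5814 -0.0028  0.0226] [ 0.5829 -0.0019  0.0694]
scene seated 255 [0.578  0.0529 0.0226] [0.5801 0.0542 0.0696]
scene mill 102 [ 0.4288 -0.0524  0.0175] [ 0.4323 -0.0515  0.0856]
top seated 195 [0.5768 0.0564 0.022 ] [0.5759 0.059  0.0711]
top mill 160 [ 0.4273 -0.0517  0.0168] [ 0.4273 -0.0514  0.0869]
wrist seated 2011 [0.5764 0.0535 0.0226] [0.5755 0.0537 0.071 ]
wrist seated 1694 [ 0.5796 -0.0025  0.0225] [ 0.5791 -0.0019  0.071 ]
wrist seated 1462 [ 0.5834 -0.0595  0.0224] [ 0.5828 -0.0584  0.071 ]
wrist mill 901 [ 0.4263 -0.0523  0.0168] [ 0.4288 -0.0505  0.087 ]
[ 0.53477845 -0.05926059  0.25097982] 28.4
scene bar rackx [0.0758 0.0798 0.0822] z [0.1272 0.1303 0.1327] 584
scene hook top [-0.0523  0.1737] 0.1373 spread x [-0.056 -0.03 ] 0.172
top bar rackx [0.0746 0.0773 0.081 ] z [0.1294 0.1317 0.1337] 178
top hook top [-0.0391  0.1737] 0.1392 spread x [-0.059 -0.028] 0.1726
wrist bar rackx [0.0712 0.074  0.0781] z [0.1291 0.1319 0.134 ] 3894
```

All three candles are seated: tops read 0.070–0.071, on the well centres, and none is left on the table. Next I'll cage the bar's sleeve between the fingers.

Request:
carry_out:
  rot:
    - [0,0,0]
    - [0,0,0]
    - [0,0,0]
    - [0,0,0]
    - [0,0,0]
    - [0,0,0]
    - [0,0,0]
    - [0,0,0]
    - [0,0,0]
    - [0,0,0]
    - [0,0,0]
    - [0,0,0]
    - [0,0,0]
    - [0,0,0]
    - [0,0,0]
    - [0,0,0]
  translation:
    - [0.03,0.015,0]
    - [0.03,0.015,0]
    - [0.03,0.015,0]
    - [0.0333,0.0173,0]
    - [0,0,0]
    - [0,0,-0.03]
    - [0,0,-0.03]
    - [0,0,-0.03]
    - [0,0,-0.02]
    - [0,0,-0.009]
    - [0,0,0]
    - [0,0,0]
    - [0,0,0]
    - [0,0,0]
    - [0,0,0]
    - [0,0,0]
  gripper: [-0.5,-0.5,-0.5,-0.5,-0.5,-0.5,-0.5,-0.5,-0.5,-0.5,-0.5,-0.2,0.1,0.3,0.4,0.4]

```text
clock: 30.15
position: [0.6579, 0.0031, 0.132]
orientation: [[-0.068, 0.998, 0.001], [0.998, 0.068, -0.0], [-0.0, 0.001, -1.0]]
force: [-0.6, 0.4, 0.2]
opening: 0.0258
```

```bash
python3 - <<'E'
from h import *
o=ctrl.observe(); print(o['position'],o['force'],o['opening'])
im,*_=cap('scene','s5'); w,*_=cap('wrist','w5')
cv2.imwrite('pics/c5.png',np.hstack([cv2.resize(im[140:290,230:430],(400,300)),cv2.resize(w,(400,300))])[:,:,::-1])
E
```

```text
[0.65792217 0.0030808  0.13200813] [-0.61170831  0.39238624  0.18814732] 0.025757417196469304
```

View pics/c5.png

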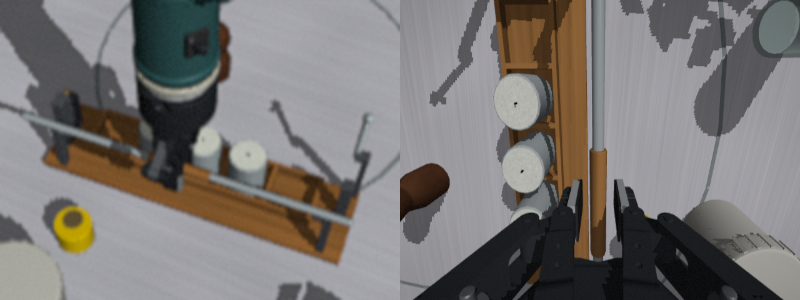

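The sleeve is caged between the pads (wrist pixel (600,210)). I'll swing the bar along its arc.

Request:
carry_out:
  rot:
    - [0,0,0]
    - [0,0,0]
    - [0,0,0]
    - [0,0,0]
    - [0,0,0]
    - [0,0,0]
    - [0,0,0]
    - [0,0,0]
    - [0,0,0]
    - [0,0,0]
    - [0,0,0]
    - [0,0,0]
    - [0,0,0]
    - [0,0,0]
    - [0,0,0]
    - [0,0,0]
    - [0,0,0]
    - [0,0,0]
    - [0,0,0]
    - [0,0,0]
  translation:
    - [-0.0032,-0.0002,0.0014]
    - [-0.0032,-0.0002,0.0013]
    - [-0.0034,-0.0002,0.0009]
    - [-0.0034,-0.0002,0.0009]
    - [-0.0035,-0.0002,0.0005]
    - [-0.0035,-0.0003,0.0005]
    - [-0.0035,-0.0002,0]
    - [-0.0035,-0.0003,0]
    - [-0.0035,-0.0002,-0.0004]
    - [-0.0035,-0.0002,-0.0005]
    - [-0.0033,-0.0002,-0.0009]
    - [-0.0034,-0.0003,-0.0009]
    - [-0.0032,-0.0002,-0.0013]
    - [-0.0033,-0.0002,-0.0013]
    - [-0.003,-0.0002,-0.0017]
    - [-0.0031,-0.0002,-0.0018]
    - [-0.0028,-0.0002,-0.0021]
    - [-0.0028,-0.0002,-0.0021]
    - [-0.0025,-0.0002,-0.0024]
    - [-0.0025,-0.0002,-0.0025]
  gripper: [0.4,0.4,0.4,0.4,0.4,0.4,0.4,0.4,0.4,0.4,0.4,0.4,0.4,0.4,0.4,0.4,0.4,0.4,0.4,0.4]

```text
clock: 32.25
position: [0.5931, -0.0012, 0.1186]
orientation: [[-0.068, 0.998, -0.0], [0.998, 0.068, 0.0], [0.0, -0.0, -1.0]]
force: [1.2, 0.3, 0.1]
opening: 0.0255
```

Request:
carry_out:
  rot:
    - [0,0,0]
    - [0,0,0]
    - [0,0,0]
    - [0,0,0]
    - [0,0,0]
    - [0,0,0]
  translation:
    - [-0.0022,-0.0002,-0.0027]
    - [-0.0022,-0.0001,-0.0028]
    - [-0.002,-0.0001,-0.003]
    - [-0.0018,-0.0001,-0.003]
    - [0,0,0]
    - [0,0,0]
  gripper: [0.4,0.4,0.4,0.4,0.4,0.4]

```text
clock: 32.85
position: [0.5847, -0.0017, 0.1069]
orientation: [[-0.068, 0.998, -0.001], [0.998, 0.068, 0.0], [0.0, -0.001, -1.0]]
force: [-0.0, 0.5, -0.8]
opening: 0.0258
```

```bash
python3 - <<'E'
from h import *
o=ctrl.observe(); print(o['position'],o['force'],o['opening'])
im,d,K,T=cap('scene','s6'); w,*_=cap('wrist','w6')
P=cloud(d,K,T)
a=np.radians(3.9); E=np.array([[np.cos(a),-np.sin(a)],[np.sin(a),np.cos(a)]])
r=(P[...,:2]-[.58,-.002])@E; z=P[...,2]
m=(z>.085)&(z<.145)&(r[...,1]>.06)&(r[...,1]<.14)&(r[...,0]<.11)&(r[...,0]>-.02)
print(np.percentile(r[m][:,0],[10,50,90]),np.percentile(z[m],[10,50,90]),m.sum())
cv2.imwrite('pics/c6.png',np.hstack([cv2.resize(im[140:290,230:430],(400,300)),cv2.resize(w,(400,300))])[:,:,::-1])
E
```

```text
[ 0.58471409 -0.00165257  0.10694798] [-0.0117042   0.51595631 -0.8232619 ] 0.025838952431801548
[0.00944412 0.01297965 0.01522953] [0.11231676 0.11465598 0.11715008] 135
```

View pics/c6.png

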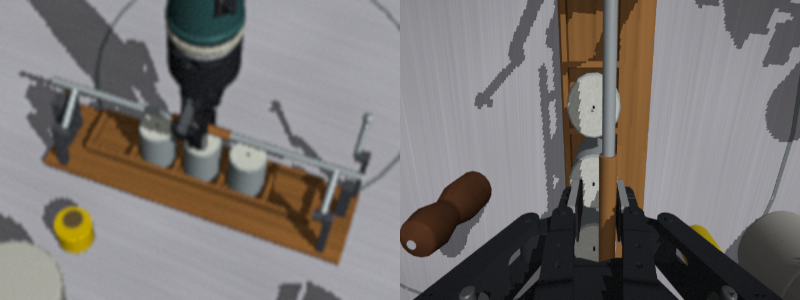

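The bar is at a ≈ 0.65 and all is clear. Now I'll raise, shut the fingers and press down from above.

Request:
carry_out:
  rot:
    - [0,0,0]
    - [0,0,0]
    - [0,0,0]
    - [0,0,0]
    - [0,0,0]
    - [0,0,0]
    - [0,0,0]
    - [0,0,0]
    - [0,0,0]
    - [0,0,0]
    - [0,0,0]
    - [0,0,0]
    - [0,0,0]
  translation:
    - [0,0,0.02]
    - [0,0,0.03]
    - [0,0,0.01]
    - [0.004,0,0]
    - [0,0,0]
    - [0,0,0]
    - [0,0,0]
    - [0,0,0]
    - [0,0,0]
    - [0,0,-0.01]
    - [0,0,-0.01]
    - [0,0,-0.005]
    - [0,0,0]
  gripper: [0.4,0.4,0.4,1,1,1,1,1,1,1,1,1,1]

```text
clock: 34.25
position: [0.588, -0.0016, 0.1405]
orientation: [[-0.068, 0.998, -0.003], [0.998, 0.068, 0.0], [0.0, -0.003, -1.0]]
force: [0.1, 0.1, 0.8]
opening: 0.0001
```

Request:
carry_out:
  rot:
    - [0,0,0]
    - [0,0,0]
    - [0,0,0]
    - [0,0,0]
    - [0,0,0]
    - [0,0,0]
    - [0,0,0]
    - [0,0,0]
    - [0,0,0]
    - [0,0,0]
  translation:
    - [-0.001,0,-0.003]
    - [-0.001,0,-0.003]
    - [-0.001,0,-0.003]
    - [-0.001,0,-0.003]
    - [-0.001,0,-0.003]
    - [-0.001,0,-0.003]
    - [-0.0005,0,-0.002]
    - [-0.0005,0,-0.002]
    - [0,0,0]
    - [0,0,0]
  gripper: [1,1,1,1,1,1,1,1,1,1]

```text
clock: 35.25
position: [0.5825, -0.0017, 0.1203]
orientation: [[-0.068, 0.998, 0.0], [0.998, 0.068, 0.0], [0.0, 0.0, -1.0]]
force: [0.2, 0.6, 0.1]
opening: -0.0001
```

Request:
carry_out:
  rot:
    - [0,0,0]
    - [0,0,0]
    - [0,0,0]
    - [0,0,0]
    - [0,0,0]
    - [0,0,0]
  translation:
    - [-0.0005,0,-0.002]
    - [-0.0005,0,-0.002]
    - [-0.0005,0,-0.002]
    - [0,0,-0.002]
    - [0,0,-0.001]
    - [0,0,0]
  gripper: [1,1,1,1,1,1]

```text
clock: 35.85
position: [0.5804, -0.0017, 0.1106]
orientation: [[-0.068, 0.998, -0.001], [0.998, 0.068, 0.0], [0.0, -0.001, -1.0]]
force: [0.1, 0.4, -0.2]
opening: -0.0001
```

```bash
python3 - <<'E'
from h import *
o=ctrl.observe(); print(o['position'],o['force'],o['opening'])
im,d,K,T=cap('scene','s7'); w,*_=cap('wrist','w7')
P=cloud(d,K,T)
a=np.radians(3.9); E=np.array([[np.cos(a),-np.sin(a)],[np.sin(a),np.cos(a)]])
r=(P[...,:2]-[.58,-.002])@E; z=P[...,2]
m=(z>.077)&(z<.145)&(r[...,1]>.06)&(r[...,1]<.14)&(r[...,0]<.11)&(r[...,0]>-.02)
print(np.percentile(r[m][:,0],[10,50,90]),np.percentile(z[m],[10,50,90]),m.sum())
E
```

```text
[ 0.58042249 -0.00166246  0.11058824] [ 0.07855132  0.39535918 -0.20871911] -0.0001335287473705729
[-0.00201334  0.00178235  0.00345141] [0.0793106  0.08284974 0.08502657] 126
```

Request:
carry_out:
  rot:
    - [0,0,0]
    - [0,0,0]
    - [0,0,0]
    - [0,0,0]
    - [0,0,0]
  translation:
    - [0,0,-0.001]
    - [0,0,-0.001]
    - [0,0,-0.001]
    - [0,0,0]
    - [0,0,0]
  gripper: [1,1,1,1,1]

```text
clock: 36.45
position: [0.5808, -0.0017, 0.1083]
orientation: [[-0.068, 0.998, -0.0], [0.998, 0.068, 0.0], [0.0, -0.0, -1.0]]
force: [-0.4, 0.3, 0.2]
opening: -0.0001
```

Request:
carry_out:
  rot:
    - [0,0,0]
    - [0,0,0]
    - [0,0,0]
    - [0,0,0]
  translation:
    - [0,0,-0.001]
    - [0,0,-0.001]
    - [0,0,0]
    - [0,0,0]
  gripper: [1,1,1,1]

```text
clock: 36.85
position: [0.581, -0.0017, 0.1079]
orientation: [[-0.068, 0.998, 0.0], [0.998, 0.068, -0.0], [-0.0, 0.0, -1.0]]
force: [-2.4, -0.0, 8.7]
opening: -0.0004
```

The fingertip meets the sleeve top at 0.086 m with 8.7 N, which is the shut height. I'll retract and go round to the robot side of the hook.

Request:
carry_out:
  rot:
    - [0,0,0]
    - [0,0,0]
    - [0,0,0]
    - [0,0,0]
    - [0,0,0]
    - [0,0,0]
    - [0,0,0]
    - [0,0,0]
    - [0,0,0]
    - [0,0,0]
    - [0,0,0]
    - [0,0,0]
    - [0,0,0]
    - [0,0,0]
    - [0,0,0]
  translation:
    - [0,0,0.01]
    - [0,0,0.03]
    - [0,0,0.03]
    - [0,0,0.0245]
    - [-0.03,0.03,0]
    - [-0.03,0.04,0]
    - [-0.03,0.04,0]
    - [-0.017,0.04,0]
    - [0,0.0148,0]
    - [0,0,0]
    - [0,0,-0.02]
    - [0,0,-0.02]
    - [0,0,-0.016]
    - [0,0,0]
    - [0,0,0]
  gripper: [1,1,1,1,1,1,1,1,1,1,1,1,1,1,1]

```text
clock: 38.35
position: [0.4744, 0.1621, 0.1449]
orientation: [[-0.067, 0.998, -0.0], [0.998, 0.067, -0.001], [-0.001, -0.0, -1.0]]
force: [-0.1, -0.2, -0.1]
opening: 0.0002
```

```bash
cat > hk.py <<'E'
from h import *
import sys
o=ctrl.observe(); print(o['position'],o['force'],o['clock'])
a=np.radians(3.9); E=np.array([[np.cos(a),-np.sin(a)],[np.sin(a),np.cos(a)]])
print('tool rack',(np.array(o['position'][:2])-[.58,-.002])@E)
im,d,K,T=cap('scene','sh'+sys.argv[1]); w,*_=cap('wrist','wh'+sys.argv[1])
P=cloud(d,K,T); r=(P[...,:2]-[.58,-.002])@E; z=P[...,2]
m=(z>.076)&(z<.145)&(abs(r[...,1])<.14)&(r[...,0]<.11)&(r[...,0]>-.02)
print('bar',np.percentile(r[m][:,0],[5,50,95]).round(4),np.percentile(z[m],[5,50,95]).round(4),m.sum())
cv2.imwrite(f'pics/h{sys.argv[1]}.png',np.hstack([cv2.resize(im[130:280,300:500],(400,300)),cv2.resize(w,(400,300))])[:,:,::-1])
E
python3 hk.py 1
```

```text
[0.47440797 0.16214027 0.14494319] [-0.09766692 -0.17724921 -0.10408851] 38.35
tool rack [-0.09418346  0.17094204]
bar [-0.0035  0.0017  0.005 ] [0.078  0.0823 0.0854] 455
```

View pics/h1.png

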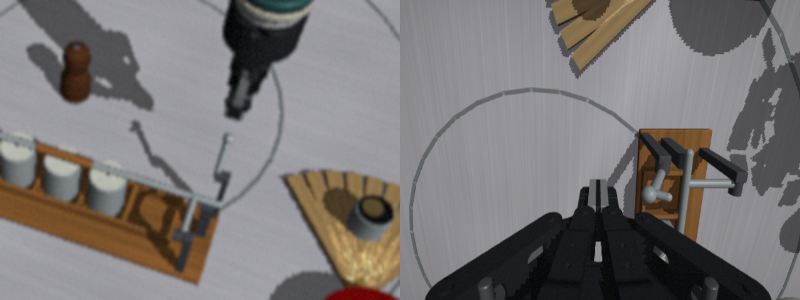

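The bar lies shut across the candles. The hook ball is in line ahead of the closed fingers (wrist pixel (650,195)). I'll push it over.

Request:
carry_out:
  rot:
    - [0,0,0]
    - [0,0,0]
    - [0,0,0]
    - [0,0,0]
    - [0,0,0]
    - [0,0,0]
    - [0,0,0]
    - [0,0,0]
    - [0,0,0]
    - [0,0,0]
    - [0,0,0]
    - [0,0,0]
    - [0,0,0]
    - [0,0,0]
    - [0,0,0]
  translation:
    - [0.005,0.0003,0]
    - [0.005,0.0004,0]
    - [0.005,0.0003,0]
    - [0.005,0.0004,0]
    - [0.005,0.0003,0]
    - [0.005,0.0004,0]
    - [0.005,0.0003,0]
    - [0.005,0.0004,0]
    - [0.005,0.0003,0]
    - [0.005,0.0004,0]
    - [0.005,0.0003,0]
    - [0.005,0.0004,0]
    - [0.005,0.0003,0]
    - [0.005,0.0004,0]
    - [0,0,0]
  gripper: [1,1,1,1,1,1,1,1,1,1,1,1,1,1,1]

```text
clock: 39.95
position: [0.5447, 0.1681, 0.145]
orientation: [[-0.068, 0.998, 0.001], [0.998, 0.068, 0.0], [0.0, 0.001, -1.0]]
force: [0.3, 0.3, 0.8]
opening: 0.0
```

```bash
python3 hk.py 2
```

```text
[0.54473496 0.16807048 0.14499769] [0.32220581 0.28914134 0.84721606] 39.95
tool rack [-0.02361598  0.17207521]
bar [-0.0033  0.0017  0.005 ] [0.0778 0.082  0.0855] 456
```

View pics/h2.png

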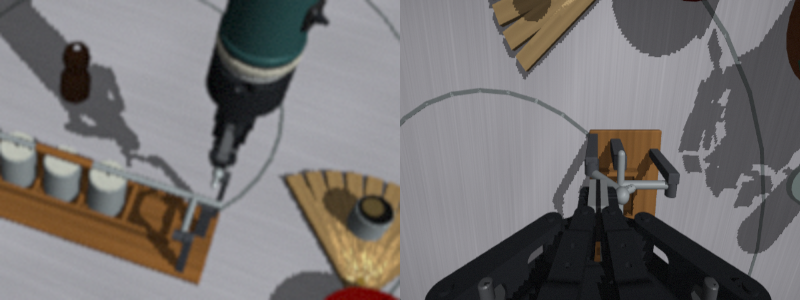

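Request:
carry_out:
  rot:
    - [0,0,0]
    - [0,0,0]
    - [0,0,0]
    - [0,0,0]
    - [0,0,0]
    - [0,0,0]
    - [0,0,0]
    - [0,0,0]
    - [0,0,0]
    - [0,0,0]
    - [0,0,0]
    - [0,0,0]
    - [0,0,0]
  translation:
    - [0.004,0.0003,0]
    - [0.004,0.0003,0]
    - [-0.004,-0.0003,0.005]
    - [0,0,0.02]
    - [0,0,0.01]
    - [0.014,0.001,0]
    - [0.014,0.001,0]
    - [0,0,0]
    - [0,0,-0.01]
    - [0.001,0,-0.005]
    - [0.001,0,-0.005]
    - [0.001,0,-0.005]
    - [0,0,0]
  gripper: [1,1,1,1,1,1,1,1,1,1,1,1,1]

```text
clock: 41.35
position: [0.578, 0.1701, 0.1535]
orientation: [[-0.068, 0.998, -0.002], [0.998, 0.068, -0.0], [-0.0, -0.002, -1.0]]
force: [0.4, -0.4, -0.1]
opening: 0.0003
```

```bash
python3 hk.py 3
```

```text
[0.57802714 0.17012401 0.15352791] [ 0.41246624 -0.38237993 -0.13005225] 41.35
tool rack [0.00973877 0.17185961]
bar [-0.0032  0.0018  0.0049] [0.0781 0.0821 0.0855] 454
```

View pics/h3.png

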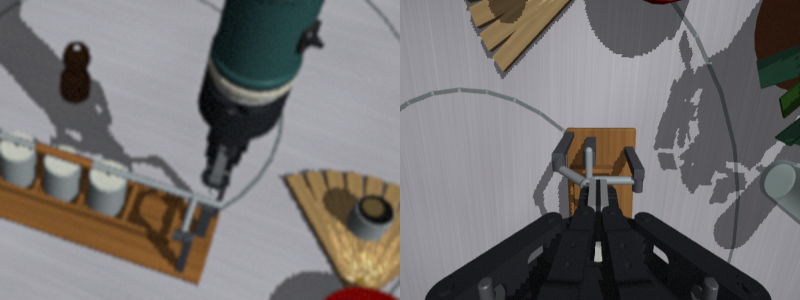

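The ball is under the closed fingers. I'll press down along its arc.

Request:
carry_out:
  rot:
    - [0,0,0]
    - [0,0,0]
    - [0,0,0]
    - [0,0,0]
    - [0,0,0]
    - [0,0,0]
    - [0,0,0]
    - [0,0,0]
    - [0,0,0]
    - [0,0,0]
    - [0,0,0]
  translation:
    - [0.0005,0,-0.004]
    - [0.0005,0,-0.004]
    - [0.0005,0,-0.004]
    - [0.0005,0,-0.004]
    - [0.0005,0,-0.004]
    - [0.0005,0,-0.004]
    - [0.0005,0,-0.003]
    - [0,0,-0.003]
    - [0,0,-0.002]
    - [0,0,-0.001]
    - [0,0,0]
  gripper: [1,1,1,1,1,1,1,1,1,1,1]

```text
clock: 42.55
position: [0.5936, 0.1716, 0.1291]
orientation: [[-0.068, 0.997, 0.026], [0.998, 0.068, 0.004], [0.002, 0.026, -1.0]]
force: [17.0, 0.2, 8.0]
opening: -0.0002
```

The tool met resistance early (17 N sideways at a tip height of 0.107). I'll back off and look.

Request:
carry_out:
  rot:
    - [0,0,0]
    - [0,0,0]
    - [0,0,0]
    - [0,0,0]
    - [0,0,0]
    - [0,0,0]
  translation:
    - [0,0,0.01]
    - [0,0,0.02]
    - [0,0,0.03]
    - [-0.03,-0.05,0.02]
    - [-0.02,-0.05,0]
    - [0,0,0]
  gripper: [1,1,1,1,1,1]

```text
clock: 43.15
position: [0.5372, 0.0795, 0.1982]
orientation: [[-0.065, 0.998, -0.001], [0.998, 0.065, -0.002], [-0.002, -0.002, -1.0]]
force: [-0.4, 0.9, -0.3]
opening: -0.0004
```

```bash
python3 hk.py 4; python3 - <<'E'
import cv2,numpy as np
a=cv2.imread('pics/sh4.png')[170:245,360:460];b=cv2.imread('pics/wh4.png')
cv2.imwrite('pics/h4.png',np.hstack([cv2.resize(a,(400,300)),cv2.resize(b,(400,300))]))
from h import *
im,d,K,T=cap('top'); P=cloud(d,K,T); P2=None
a=np.radians(3.9); E=np.array([[np.cos(a),-np.sin(a)],[np.sin(a),np.cos(a)]])
for n in ['top','wrist','scene']:
    im,d,K,T=cap(n); P=cloud(d,K,T); r=(P[...,:2]-[.58,-.002])@E; z=P[...,2]
    m=(z>.088)&(z<.16)&(abs(r[...,1]-.170)<.014)&(r[...,0]<.035)&(r[...,0]>-.06)
    print(n,m.sum())
    for x in np.arange(-.06,.035,.01):
        k=m&(abs(r[...,0]-x-.005)<.005)
        if k.sum()>2: print('  x',round(x,3),'z med/max',np.median(z[k]).round(4),z[k].max().round(4),k.sum())
E
```

```text
[0.53717176 0.0794718  0.19818573] [-0.42188338  0.86270847 -0.27172634] 43.15
tool rack [-0.03718774  0.08419611]
bar [-0.0032  0.0018  0.0049] [0.0782 0.0823 0.0852] 449
top 0
wrist 1289
  x -0.04 z med/max 0.0964 0.0995 277
  x -0.03 z med/max 0.0979 0.1055 267
  x -0.02 z med/max 0.1075 0.1133 212
  x -0.01 z med/max 0.1158 0.1257 258
  x 0.0 z med/max 0.1252 0.1281 274
scene 75
  x -0.04 z med/max 0.0951 0.099 11
  x -0.03 z med/max 0.0951 0.1019 20
  x -0.02 z med/max 0.1053 0.1091 7
  x 0.0 z med/max 0.1221 0.1262 25
  x 0.01 z med/max 0.1093 0.1221 10
```

View pics/h4.png

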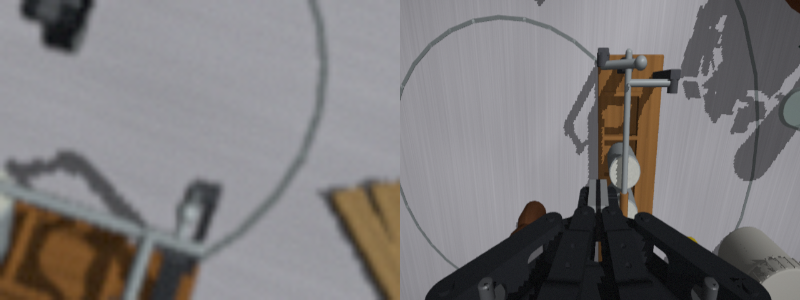

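The hook is at b ≈ 0.7: the fingertips had slipped past the far side of the ball. I'll press on the arm itself at rack x ≈ 0.

Request:
carry_out:
  rot:
    - [0,0,0]
    - [0,0,0]
    - [0,0,0]
    - [0,0,0]
    - [0,0,0]
    - [0,0,0]
    - [0,0,0]
    - [0,0,0]
  translation:
    - [0.01,0.03,0]
    - [0.015,0.04,0]
    - [0.0113,0.0293,0]
    - [0,0,0]
    - [0,0,-0.02]
    - [0,0,-0.02]
    - [0,0,-0.01]
    - [0,0,0]
  gripper: [1,1,1,1,1,1,1,1]

```text
clock: 44.25
position: [0.5744, 0.1825, 0.1461]
orientation: [[-0.069, 0.998, -0.004], [0.998, 0.069, -0.001], [-0.001, -0.004, -1.0]]
force: [0.4, 0.4, 0.6]
opening: -0.0004
```

Request:
carry_out:
  rot:
    - [0,0,0]
    - [0,0,0]
    - [0,0,0]
    - [0,0,0]
    - [0,0,0]
    - [0,0,0]
  translation:
    - [0,0,-0.003]
    - [0,0,-0.003]
    - [0,0,-0.003]
    - [0,0,-0.003]
    - [0,0,-0.003]
    - [0,0,0]
  gripper: [1,1,1,1,1,1]

```text
clock: 44.85
position: [0.5752, 0.1824, 0.1325]
orientation: [[-0.068, 0.998, -0.001], [0.998, 0.068, -0.0], [-0.0, -0.001, -1.0]]
force: [0.5, -0.2, -0.5]
opening: -0.0001
```

The tool is 13 mm too far in y, because an earlier row fell short. Correcting.

Request:
carry_out:
  rot:
    - [0,0,0]
    - [0,0,0]
    - [0,0,0]
    - [0,0,0]
    - [0,0,0]
    - [0,0,0]
    - [0,0,0]
    - [0,0,0]
    - [0,0,0]
    - [0,0,0]
  translation:
    - [0,0,0.02]
    - [-0.007,-0.0128,0.003]
    - [0,0,0]
    - [0,0,-0.01]
    - [0,0,-0.004]
    - [0,0,-0.004]
    - [0,0,-0.004]
    - [0,0,-0.004]
    - [0,0,0]
    - [0,0,0]
  gripper: [1,1,1,1,1,1,1,1,1,1]

```text
clock: 45.85
position: [0.5687, 0.1699, 0.1299]
orientation: [[-0.068, 0.998, -0.0], [0.998, 0.068, -0.0], [-0.0, -0.0, -1.0]]
force: [0.3, -0.8, 1.3]
opening: -0.0002
```

Position is good now, with slight contact. Continuing down.

Request:
carry_out:
  rot:
    - [0,0,0]
    - [0,0,0]
    - [0,0,0]
    - [0,0,0]
    - [0,0,0]
    - [0,0,0]
  translation:
    - [0,0,-0.003]
    - [0,0,-0.003]
    - [0,0,-0.002]
    - [0,0,-0.002]
    - [0,0,-0.002]
    - [0,0,0]
  gripper: [1,1,1,1,1,1]

```text
clock: 46.45
position: [0.5684, 0.1697, 0.1177]
orientation: [[-0.068, 0.998, -0.001], [0.998, 0.068, -0.0], [-0.0, -0.001, -1.0]]
force: [0.1, 0.6, 0.1]
opening: 0.0003
```

Request:
carry_out:
  rot:
    - [0,0,0]
    - [0,0,0]
    - [0,0,0]
  translation:
    - [0,0,-0.001]
    - [0,0,-0.001]
    - [0,0,0]
  gripper: [1,1,1]

```text
clock: 46.75
position: [0.5687, 0.1698, 0.116]
orientation: [[-0.068, 0.998, -0.0], [0.998, 0.068, -0.0], [-0.0, -0.0, -1.0]]
force: [0.2, -0.1, -0.4]
opening: -0.0002
```

Request:
carry_out:
  rot:
    - [0,0,0]
    - [0,0,0]
    - [0,0,0]
    - [0,0,0]
  translation:
    - [0,0,-0.001]
    - [0,0,-0.001]
    - [0,0,0]
    - [0,0,0]
  gripper: [1,1,1,1]

```text
clock: 47.15
position: [0.5688, 0.1699, 0.1156]
orientation: [[-0.068, 0.998, 0.0], [0.998, 0.068, 0.0], [0.0, 0.0, -1.0]]
force: [-4.0, -1.1, 8.3]
opening: 0.0001
```

There is a firm 8 N stop at arm-top height 0.094, which is home. I'll retract and check everything.

Request:
carry_out:
  rot:
    - [0,0,0]
    - [0,0,0]
    - [0,0,0]
    - [0,0,0]
    - [0,0,0]
    - [0,0,0]
    - [0,0,0]
    - [0,0,0]
    - [0,0,0]
    - [0,0,0]
  translation:
    - [0,0,0.01]
    - [0,0,0.03]
    - [0,0,0.03]
    - [0,0,0.03]
    - [-0.03,-0.03,0.02]
    - [-0.03,-0.03,0.02]
    - [-0.02,-0.03,0.02]
    - [0,-0.02,0]
    - [0,0,0]
    - [0,0,0]
  gripper: [1,1,1,1,1,1,1,1,1,1]

```text
clock: 48.15
position: [0.4887, 0.0598, 0.2743]
orientation: [[-0.067, 0.998, 0.0], [0.998, 0.067, 0.001], [0.001, 0.001, -1.0]]
force: [0.6, -0.0, -0.2]
opening: -0.0003
```

```bash
python3 hk.py 5; python3 meas.py | grep -E 'seated|mill|candle'; python3 - <<'E'
from h import *
a=np.radians(3.9); E=np.array([[np.cos(a),-np.sin(a)],[np.sin(a),np.cos(a)]])
for n in ['top','wrist','scene']:
    im,d,K,T=cap(n); P=cloud(d,K,T); r=(P[...,:2]-[.58,-.002])@E; X,Y,z=P[...,0],P[...,1],P[...,2]
    cc(P,(z>.038)&(z<.052)&(abs(X-.475)<.05)&(abs(Y-.346)<.06),n+' stub',30)
    m=(z>.082)&(z<.16)&(abs(r[...,1]-.172)<.008)&(r[...,0]<.035)&(r[...,0]>-.06)
    for x in np.arange(-.04,.03,.01):
        k=m&(abs(r[...,0]-x-.005)<.005)
        if k.sum()>2: print(n,'  x',round(x,3),'z med/max',np.median(z[k]).round(4),z[k].max().round(4),k.sum())
E
```

```text
[0.48866062 0.059838   0.27428051] [ 0.6249495  -0.02889326 -0.21496279] 48.15
tool rack [-0.08692194  0.06790728]
bar [-0.0029  0.0016  0.005 ] [0.0784 0.0823 0.0853] 451
scene seated 140 [ 0.5884 -0.0574  0.0237] [ 0.5923 -0.0576  0.0694]
scene seated 147 [ 5.848e-01 -1.000e-04  2.360e-02] [ 0.5906 -0.0011  0.0691]
scene seated 168 [0.58   0.0542 0.0222] [0.5866 0.0547 0.0695]
scene mill 99 [ 0.4283 -0.0523  0.0172] [ 0.4324 -0.0505  0.0858]
top seated 99 [ 0.592  -0.059   0.0204] [ 0.5963 -0.0578  0.071 ]
top seated 84 [ 0.5891 -0.0008  0.0193] [ 0.5937 -0.0006  0.0713]
top seated 111 [ 0.5778 -0.0591  0.0203] [ 0.5729 -0.058   0.071 ]
top seated 95 [ 0.5733 -0.0021  0.0203] [ 0.5676 -0.0034  0.0711]
top mill 163 [ 0.4273 -0.0515  0.0169] [ 0.4276 -0.0513  0.0866]
wrist seated 564 [0.5715 0.0542 0.0216] [0.5642 0.0548 0.071 ]
wrist seated 409 [0.5825 0.0548 0.0205] [0.5871 0.0557 0.0712]
wrist seated 452 [ 0.5732 -0.0022  0.0216] [ 0.5668 -0.0007  0.0709]
wrist seated 291 [ 0.5877 -0.0009  0.0196] [ 0.5919 -0.      0.0711]
wrist seated 314 [ 0.5707 -0.0555  0.0182] [ 0.5696 -0.0529  0.0709]
wrist seated 214 [ 0.597  -0.0527  0.0148] [ 0.5955 -0.0525  0.071 ]
wrist mill 586 [ 0.4251 -0.0518  0.0171] [ 0.4269 -0.0478  0.0871]
top stub 223 [0.475  0.3487 0.0221] [0.4741 0.3503 0.0463]
wrist   x -0.04 z med/max 0.0961 0.0992 142
wrist   x -0.03 z med/max 0.0944 0.0981 116
wrist   x -0.02 z med/max 0.0939 0.0959 101
wrist   x -0.01 z med/max 0.0925 0.0956 157
wrist   x 0.0 z med/max 0.0935 0.0959 115
wrist   x 0.01 z med/max 0.0966 0.0997 141
scene stub 269 [0.4758 0.3465 0.0226] [0.4781 0.3464 0.0446]
scene   x -0.04 z med/max 0.0951 0.0964 7
scene   x -0.03 z med/max 0.0931 0.097 24
scene   x -0.02 z med/max 0.0917 0.0953 13
scene   x -0.01 z med/max 0.0918 0.0934 20
scene   x 0.0 z med/max 0.0914 0.0946 18
scene   x 0.01 z med/max 0.0952 0.0987 17
scene   x 0.02 z med/max 0.0922 0.0972 7
```

View pics/h5.png

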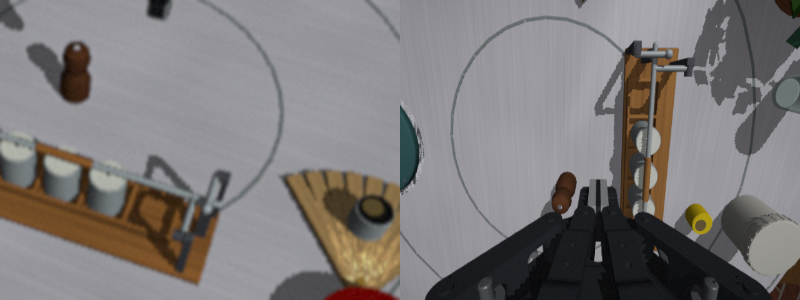

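The hook arm is level (its top at 0.093–0.094 along its length, ball top about 0.097). The bar is shut, the candles are seated, the stub is on the trivet and the mill is unmoved. Handing in.

```bash
python3 -c "
from rig import ctrl
print(ctrl.close_job())"
```

```text
the job is handed in; nothing more can be done
None
```

The job is done and handed in at about 49 s of robot time. I moved the one stub to the trivet and stood the three fresh candles in wells 3, 2 and 1. I then swung the bar over, pressed it shut and brought the hook home. No verdict was reported.

**Last checks:**
- **Candles:** all three are seated, with tops at 0.069–0.071 m. Each was measured within about 3 mm of its well centre before the bar closed over it.
- **Stub:** it stands at (0.475, 0.347), about 1 cm from my estimate of the trivet's middle.
- **Bar:** it lies at its shut height, and the fingers met a firm stop of 8.7 N there.
- **Hook:** the arm is level at its home height, with an 8.3 N stop.
- **Bystanders:** the mill has not moved. The robot was never near the lamp or the red dish, and I did not re-measure those two.
- **Robot:** it ended clear of everything.

**What went wrong:** the first press on the hook slipped past the ball, with about 19 N on the tool when it stopped. The next approach was 13 mm off to the side. I corrected both before the final press.

**Disagreement:** the wrist camera read about 2 mm lower in x than the other two. I settled this against the position at which the gripper held the stub.

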